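Pack and latch the grain reference kit

ROBOT

A 7-joint arm with a two-finger parallel gripper is mounted at the origin on the work surface. World frame = base frame: x ahead of the robot, y to its left, z up, the work surface at z = 0. Lengths are in m, angles in rad, forces in N, time in s.
With the tool pointing down it reaches from about 0.4 to 0.925 m from the base axis. Payload 4.1 kg.
Tool frame: the origin (TCP) lies at the very end of the fingers, on their centre line; the grasp point (between the pads) lies behind it (robot.grip_depth is the z of the grasp point in the tool frame, in m); z points along the fingers, x is the direction in which the jaws open and shut, and the axes are right-handed (so a half turn about z gives the same grasp; the last joint's range is limited). The gripper opens to 85 mm and grips with 20 to 120 N. Pads are 22 mm wide; open, the fingers measure 114 mm over their backs; the gripper's body (76 mm by 85 mm) begins 54 mm behind the grasp point. The pads swing forward as they close: fully open they stand 13 mm farther back than shut.
Start: joints at [-1.293, 0.398, 0.045, 1.537, -0.019, 1.207, -0.051], TCP at [0.239, 0.604, 0.197] pointing down, gripper open.
Joint ranges: [-2.82, 2.82], [-0.49, 2.23], [-1.37, 1.46], [0, 2.46], [-1.36, 4.5], [0.23, 2], [-2.94, 2.94]. Speed limits (rad/s): [2.57, 2.57, 3.14, 3.14, 3.14, 3.14, 3.14].

INTERFACE

Orientations are given as a 3x3 rotation matrix whose columns are the frame's x, y, z axes.
In Python, from plant import robot gives the robot as it stands.
- The arm moves only by the tool apply_moves, never from a script. Its argument "increments" is a list that holds one entry, the list of rows, each a list of 7 numbers: the shift along the tool's x, y, z in mm, then the turn, a rotation vector about the tool's x, y, z in degrees, then the finger opening in mm, from 0 to 85.4. In form: [[[tx, ty, tz, ax, ay, az, hand], ...]]. A call has 1 to 10 rows; each row is the pose to reach, as a shift and turn from the pose commanded when the call began, along the tool's axes at that moment; what a row does not reach only later rows make up. A row lasts 1/12 s, in which the tool goes at most 41.7 mm and 7.16 degrees, less where a joint would pass 70% of its speed; a pose out of reach is approached as far as the arm can. A call with a gripper value outside its range is refused whole. The fingers move at their own pace and stop on an object; "squeeze" is the grip in N (left out, the last holds). Time passes only in rows, so rows that repeat a pose let the fingers close. It gives the time, the measured TCP pose, the force and the opening at its end, in the units of the state.
- robot.sense(): the state, without advancing time (a new reading comes with each control period).
- robot.snapshot(name): name is "scene" or "side" or "wrist"; returns (picture, depth): 420x560x3 uint8, red, green, blue; 420x560 float32, m along the optical axis (not along the pixel's ray), 0 where there is no reading.
- robot.camera_model(name): a dict with "mtx" (3x3 intrinsics, pixels), "R" (3x3) and "t" (3): a world point X has camera coordinates R X + t. Camera axes: x right, y down, z forward; pixel columns grow to the right and rows downward; lengths in m; the calibration is good to about 2 mm. The wrist camera is an equidistant fisheye: a pixel r from the principal point sees the ray r / f radians off the axis. A picture is of the moment at which its call begins: read the wrist's pose just before it. camera_model takes no time and is no camera call; for the wrist camera it gives the pose at the moment of the call.
- robot.sign_off(): hands the job in, once; it reports no verdict.
Trained networks look in the newest picture that a camera, given by its name, has taken for a name from the list of things; names that differ only in an ending like _2 or _b are one class to them, and where a whole thing is asked for, a point or a joint stands for the part that bears it (a point fixed in the world has none). Each returns a list of dicts, best first, with "confidence" (0 to 1); they miss things now and then, are a little off and sometimes report something else, mostly with a low value. They report only what shows in the picture. A call takes as long as a camera call. They do not tell look-alikes from the thing itself.
- robot.search_frame(thing, camera): "position" ([column, row] as shares, 0 to 1, of the picture: columns of its width, rows of its height, amid what is visible of it).
- robot.landmark_of(thing, camera): "position" ([column, row] as shares, 0 to 1, of the picture: columns of its width, rows of its height: a listed point, or the origin of a listed thing).
The state is a dict: "time": time; "joints": joint angles; "qd": joint speeds; "effort": joint torques, N m; "position": TCP position; "eef_rot": TCP orientation; "ft_force": force on the tool from outside, world axes, zero at the start; "wrist_torque": the same for the moment, N m; "grip_width": finger opening in m.
Only numpy, scipy, OpenCV 4.12 (cv2) and the standard library are available. Lean on these libraries where they do the work, as an engineer would, in place of code of your own. Each camera call takes 0.05 s, during which the arm holds its last target. There are 200 camera calls.

TASK

Pack the grain analyser's reference kit for dispatch: take every reference cell off the peg rail, lifting its pick end over the peg's upturned tip as you slide it off, and stand each one fully down in a slot of the open carrying case, and put the desiccant canister upright and fully down in the round pocket. Once everything is packed, shut the lid, then hook the draw latch's loop over the keeper on the lid, and then press the lever down over centre until it is fully closed against the case with the loop still hooked. Do not drop a cell or set it down on the desk, and leave the other things on the desk where they are.

Things in the scene. Friction and masses are not known exactly. Their poses are not given: they have to be found in the camera images.
- case: hard carrying case, fixed, 112 deep (x) x 270 wide (y), body 120 high, walls 6, 168 high with lid shut. Origin: centre of its underside, z up. Front face with the latch at x = -56; lid hinge line at x = +56, z = 120. Inside is a firm light grey insert, its top 75 above the desk, with three upright slots and a round pocket
- slot0 (a point): centre of the floor of slot 0 in the insert, 30 above the desk; slot 64 long (case x) x 15 wide (case y), 45 deep, mouth chamfered 2. A cell stands in it upright with its 60 width along case x. Slots are 50 apart along case y; any cell fits any slot
- slot1 (a point): centre of the floor of slot 1 in the insert, 30 above the desk; slot 64 long (case x) x 15 wide (case y), 45 deep, mouth chamfered 2. A cell stands in it upright with its 60 width along case x. Slots are 50 apart along case y; any cell fits any slot
- slot2 (a point): centre of the floor of slot 2 in the insert, 30 above the desk; slot 64 long (case x) x 15 wide (case y), 45 deep, mouth chamfered 2. A cell stands in it upright with its 60 width along case x. Slots are 50 apart along case y; any cell fits any slot
- pocket (a point): centre of the floor of the round pocket, 56 diameter, 30 deep, 45 above the desk, mouth chamfered 2; for the canister; lies 81 from slot 2 along case y
- case_lid (a joint): lid angle: 0 shut, grows as it opens, stop at 1.85 rad. The lid (0.35 kg, a shell 112 x 270, 48 deep) starts leaning back open; pushed forward to below about 1 rad it sinks shut by its own weight against a soft damper in about 3 s
- lid_edge (a point): middle of the lid's front top edge: with the lid shut, 112 in front of the hinge line and 168 above the desk. The lid's outer top face lies 48 off the hinge line (behind it when the lid stands upright)
- keeper_seat (a point): where the loop's end bar rests when hooked, 4 above the floor of the steel keeper on the lid's front wall; lid shut: 139 above the desk. Keeper: 26 wide trough open upwards, 12 front to back, with an upturned lip whose top is 4 above this point and outer face 9 in front of it. Axes are the lid's: x to the rear, z up with the lid shut
- latch_pivot (a point): pivot of the latch lever, in front of the case's front face by 12, 95 above the desk, axis along case y
- latch_lever (a joint): lever angle: 0 open, handle up and forward, 54 deg from straight up; grows as the handle is pressed forward and down; 2.2 rad: closed, handle straight down along the case front. Stays where left; with the loop hooked it meets spring resistance (about 3 N at the tip) from 1.2 rad and goes over centre at about 2.0 rad
- lever_tip (a point): middle of the handle's end, 48 from the pivot; the handle is a steel plate 30 wide, 4 thick, with a 10 mm end lip flared to its upper face (the face away from the case when closed)
- latch_loop (a joint): angle of the loop relative to the lever: 0 leaning forward on its stop above the open handle (30 deg from straight up when the lever is at 0), grows as it swings up and back to the lid; swings freely. Its hinge is on the lever 16 from the pivot, 60 deg from straight up when the lever is at 0
- loop_bar (a point): middle of the loop's end bar: steel, 8 thick, 45 wide along case y, on two 5 thick legs 56 long from the loop's hinge; the loop stretches on a spring (4 N per mm). Swung back past upright it falls and leans on the lid's front wall above the keeper; pressing the lever then draws it down behind the keeper's lip
- rack: white counter-top peg rail, fixed: base plate 140 x 340 x 8, two posts, cross bar 22 tall with front face at x = 0. Origin: desk level under the bar's middle; -x is the way the pegs point. Four 5 thick wire pegs at y = -120, -40, 40, 120, 160 above the desk: straight for 65, then upturned at 35 deg for 20 (end 81.4 from the bar, 11.5 above the straight part)
- cell0: reference cell 0: aluminium frame, cream window; 60 wide (y) x 12 thick (x) x 120 tall. Upwards: frame 0-72; tab 34 wide with hang hole 16 wide x 18 tall at 72-90; solid pick end 34 wide at 90-120. Origin: centre of underside, z up; same after a half turn. Hangs upright on a peg about 45 in front of the rail, its origin 87.5 below the wire's axis. May be absent.
- cell1: reference cell 1: aluminium frame, cream window; 60 wide (y) x 12 thick (x) x 120 tall. Upwards: frame 0-72; tab 34 wide with hang hole 16 wide x 18 tall at 72-90; solid pick end 34 wide at 90-120. Origin: centre of underside, z up; same after a half turn. Hangs upright on a peg about 45 in front of the rail, its origin 87.5 below the wire's axis. May be absent.
- cell2: reference cell 2: aluminium frame, cream window; 60 wide (y) x 12 thick (x) x 120 tall. Upwards: frame 0-72; tab 34 wide with hang hole 16 wide x 18 tall at 72-90; solid pick end 34 wide at 90-120. Origin: centre of underside, z up; same after a half turn. Hangs upright on a peg about 45 in front of the rail, its origin 87.5 below the wire's axis. May be absent.
- cell3: reference cell 3: aluminium frame, cream window; 60 wide (y) x 12 thick (x) x 120 tall. Upwards: frame 0-72; tab 34 wide with hang hole 16 wide x 18 tall at 72-90; solid pick end 34 wide at 90-120. Origin: centre of underside, z up; same after a half turn. Hangs upright on a peg about 45 in front of the rail, its origin 87.5 below the wire's axis. May be absent.
- canister: aluminium desiccant canister with a white band, upright cylinder 52 diameter, 64 tall, 0.15 kg; origin: centre of its underside; stands on the desk in front of the rail
- jar: bystander: sample jar, 64 diameter, 100 tall; origin at its underside
- cup: bystander: white plastic cup, 72 diameter at the rim, 85 tall; origin at its underside
- dish: bystander: shallow aluminium dish, 90 diameter, 22 tall; origin at its underside
- scoop: bystander: long spoon-shaped sample scoop, 170 long, lying flat; origin at its underside
- bottle: bystander: white bottle, 56 diameter, 140 tall; origin at its underside
There are look-alikes about, which are no part of the job. Leave any blue or orange look-alike of the canister alone.

How it is judged:
By the outcome, as a careful person would: the job done as asked, in the order asked, and still so for the second after the job is handed in, with the robot touching nothing.
Of cell0, cell1, cell2, cell3 only 2 to 3 are there at a start; the rules pass over those that are not, and their reading is None.
At some moment in a run one of canister may be knocked a few centimetres aside while the robot is not near it.
It also fails if it takes over 200 s, if anything falls off the work surface, if the arm or the gripper's body presses on something with over 40 N, if the wrist force passes 120 N, or if a joint passes its speed limit or range.

## Working session

There is one attempt and no reset: what is moved stays moved. The work goes in short steps, Python scripts to look and compute and a tool call to move; the robot and the scene stay as the last step left them, time stands still between calls to the robot, and variables do not carry over. Pictures are saved under pics/ and viewed, about 12 in all and at most 16, crops included, and the job is handed in when it is done.

Besides the shell and the picture viewer there is one more tool, called in YAML: its name, and indented under it one key for each argument. apply_moves: Moves the arm, as the interface text tells. Its arguments: {"type":"object","properties":{"increments":{"type":"array","items":{"type":"array","items":{"type":"array","items":{"type":"number"}}}},"squeeze":{"type":"number"}},"required":["increments"]}

```bash
ls; mkdir -p pics; cat > h.py <<'E'
import numpy as np, cv2
from plant import robot
def snap(cam,fn=None):
    m=robot.camera_model(cam); p,d=robot.snapshot(cam)
    if fn: cv2.imwrite('pics/'+fn,p[:,:,::-1])
    np.savez('pics/%s.npz'%cam,p=p,d=d,**{k:np.array(m[k]) for k in('mtx','R','t')})
    return p,d,m
def ray(m,u,v,cam):
    K=np.array(m['mtx']); x=(u-K[0,2])/K[0,0]; y=(v-K[1,2])/K[1,1]
    if cam=='wrist':
        r=np.hypot(x,y); s=np.sin(r)/r if r>1e-9 else 1
        return np.array([x*s,y*s,np.cos(r)])
    return np.array([x,y,1.])
def world(m,u,v,depth,cam):
    r=ray(m,u,v,cam); c=r/r[2]*depth
    return np.array(m['R']).T@(c-np.array(m['t']))
def onplane(m,u,v,z,cam):
    R=np.array(m['R']);o=-R.T@np.array(m['t']); d=R.T@ray(m,u,v,cam)
    return o+d*(z-o[2])/d[2]
def proj(m,X,cam):
    c=np.array(m['R'])@np.array(X)+np.array(m['t']); K=np.array(m['mtx'])
    if cam=='wrist':
        r=np.hypot(c[0],c[1]); th=np.arctan2(r,c[2]); q=c[:2]/r*th
    else: q=c[:2]/c[2]
    return np.array([q[0]*K[0,0]+K[0,2],q[1]*K[1,1]+K[1,2]])
def cloud(m,d,cam):
    v,u=np.mgrid[0:d.shape[0],0:d.shape[1]]; K=np.array(m['mtx'])
    c=np.stack([(u-K[0,2])/K[0,0]*d,(v-K[1,2])/K[1,1]*d,d],-1)
    return (c-np.array(m['t']))@np.array(m['R'])
E
python3 - <<'E'
from h import *
np.set_printoptions(precision=4,suppress=True)
print(robot.sense(),robot.grip_depth)
for c in('scene','side'):
    p,d,m=snap(c,c+'0.png'); print(c,m)
    for n in ['slot0','slot1','slot2','pocket','lid_edge','keeper_seat','latch_pivot','lever_tip','loop_bar','case','rack','cell0','canister','jar','cup','dish','scoop','bottle']:
        L=robot.landmark_of(n,c)
        o=[]
        for e in L[:4]:
            u,v=e['position'][0]*560,e['position'][1]*420
            o.append((round(u),round(v),round(e['confidence'],2)))
        print(n,o)
E
```

```text
pics
{'time': 0.0, 'joints': array([-1.293 ,  0.3992,  0.0451,  1.5379, -0.0187,  1.2069, -0.0507]), 'qd': array([ 0.0015, -0.001 ,  0.0001, -0.0006, -0.0001, -0.0003,  0.0003]), 'effort': array([  0.    , -47.5122,   1.3649, -25.4223,   0.0115,   0.0095,
         0.    ]), 'position': array([0.2389, 0.6037, 0.1961]), 'eef_rot': array([[ 0.3679,  0.9299, -0.0006],
       [ 0.9299, -0.3679, -0.0019],
       [-0.002 ,  0.0001, -1.    ]]), 'ft_force': array([ 0.7559, -0.0766, -0.4868]), 'wrist_torque': array([-0.0274, -0.0942,  0.0127]), 'grip_width': 0.08515443056993897} -0.0187
scene {'mtx': array([[430.3305,   0.    , 286.1103],
       [  0.    , 430.3305, 211.2433],
       [  0.    ,   0.    ,   1.    ]]), 'R': array([[ 0.6108,  0.7917, -0.0096],
       [ 0.6851, -0.5346, -0.4949],
       [-0.3969,  0.2957, -0.8689]]), 't': array([-0.385 , -0.2979,  1.4888])}
slot0 [(187, 273, 0.95), (208, 271, 0.82), (225, 266, 0.82)]
slot1 [(187, 273, 0.95), (208, 271, 0.82), (225, 266, 0.82)]
slot2 [(187, 273, 0.95), (208, 271, 0.82), (225, 266, 0.82)]
pocket [(254, 257, 0.63)]
lid_edge [(217, 29
[... 903 characters left out ...]
2, 247, 0.98), (337, 238, 0.79), (355, 237, 0.78)]
slot2 [(372, 247, 0.98), (337, 238, 0.79), (355, 237, 0.78)]
pocket [(318, 224, 0.85)]
lid_edge [(360, 165, 0.89), (316, 226, 0.74)]
keeper_seat [(360, 168, 0.93)]
latch_pivot [(339, 231, 0.88), (210, 280, 0.37), (372, 246, 0.18)]
lever_tip [(335, 233, 0.54)]
loop_bar [(338, 225, 0.56), (356, 241, 0.19)]
case [(341, 241, 0.9), (236, 218, 0.24)]
rack [(220, 232, 0.78)]
cell0 [(234, 219, 0.9), (185, 229, 0.86)]
canister [(273, 288, 0.63)]
jar [(289, 207, 0.72), (340, 233, 0.19)]
cup [(208, 282, 0.84), (362, 170, 0.6)]
dish [(409, 224, 0.74), (371, 244, 0.21)]
scoop [(439, 262, 0.83), (338, 238, 0.4)]
bottle [(142, 243, 0.66), (318, 223, 0.29)]
```

```bash
python3 -c "
import cv2
a=cv2.imread('pics/scene0.png');b=cv2.imread('pics/side0.png')
cv2.imwrite('pics/both.png',cv2.resize(cv2.vconcat([a,b]),None,fx=.7,fy=.7))"
```

```text
(no output)
```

View pics/scene0.png

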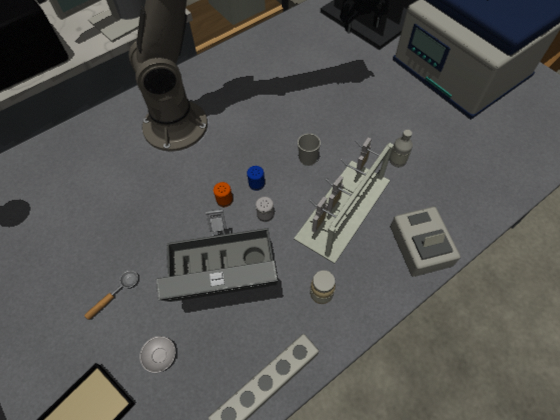

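View pics/side0.png

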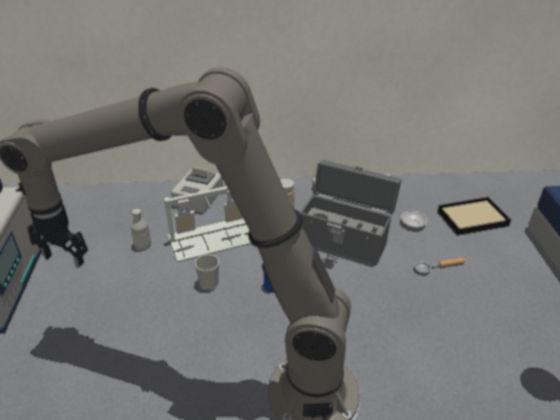

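The scene picture shows the case at (220,265) with its lid leaning back, the silver latch at (217,222), and the rail at (345,205) with about 3 cells. The white canister is at (264,208), and its orange (223,194) and blue (256,178) look-alikes are beside it.

```bash
python3 - <<'E'
from h import *
np.set_printoptions(precision=4,suppress=True)
P={}
for c in('scene','side'):
    z=np.load('pics/%s.npz'%c); m=dict(mtx=z['mtx'],R=z['R'],t=z['t'])
    pts={'scene':dict(s2=(187,273),s1=(208,271),s0=(225,266),pocket=(254,257),pivot=(218,238),canister=(262,215)),
     'side':dict(s2=(372,247),s1=(355,237),s0=(337,238),pocket=(318,224),pivot=(339,231))}[c]
    zz=dict(s2=.03,s1=.03,s0=.03,pocket=.045,pivot=.095,canister=0)
    for k,(u,v) in pts.items(): print(c,k,onplane(m,u,v,zz[k],c))
    if c=='scene':
        C=cloud(m,z['d'],c)
        np.save('pics/cl.npy',C)
        for n,(u,v) in dict(cantop=(264,203),jar=(323,278),cup=(309,150),bottle=(407,135),c1=(364,145),c2=(337,187),c3=(320,213)).items():
            print(n,C[v-1:v+2,u-1:u+2].reshape(-1,3).mean(0))
        # height map top view, 1mm/px
        X=C.reshape(-1,3); col=z['p'].reshape(-1,3)
a=z=np.load('pics/scene.npz')['p'][:,:,::-1]
A=cv2.resize(a[195:310,145:285],None,fx=4,fy=4,interpolation=cv2.INTER_CUBIC)
B=cv2.resize(a[130:265,290:400],None,fx=4,fy=4,interpolation=cv2.INTER_CUBIC)
A=cv2.resize(A,(440,361)); B=cv2.resize(B,(360,442))
o=np.zeros((442,800,3),np.uint8); o[:361,:440]=A;o[:,440:]=B
cv2.imwrite('pics/crop1.png',cv2.convertScaleAbs(o,alpha=1.6))
E
```

```text
scene s2 [ 0.509  -0.2512  0.03  ]
scene s1 [ 0.5396 -0.2023  0.03  ]
scene s0 [ 0.5561 -0.1569  0.03  ]
scene pocket [ 0.5896 -0.0804  0.045 ]
scene pivot [ 0.5042 -0.1347  0.095 ]
scene canister [0.4735 0.0282 0.    ]
cantop [0.4756 0.0386 0.0634]
jar [0.7678 0.0143 0.1002]
cup [0.3913 0.2777 0.0376]
bottle [0.5863 0.4899 0.1389]
c1 [0.5609 0.3297 0.1909]
c2 [0.6153 0.1844 0.1806]
c3 [0.6397 0.1069 0.1589]
side s2 [ 0.4941 -0.246   0.03  ]
side s1 [ 0.5463 -0.2007  0.03  ]
side s0 [ 0.5445 -0.141   0.03  ]
side pocket [ 0.6021 -0.085   0.045 ]
side pivot [ 0.5014 -0.1358  0.095 ]
```

View pics/crop1.png

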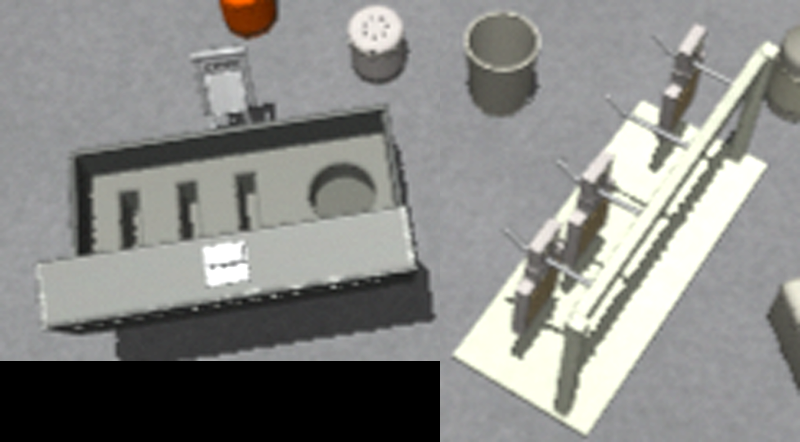

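```bash
python3 - <<'E'
from h import *
np.set_printoptions(precision=4,suppress=True)
z=np.load('pics/scene.npz'); C=np.load('pics/cl.npy'); p=z['p'].astype(int)
X=C.reshape(-1,3); g=p.min(-1).reshape(-1)
def rect(mask,name):
    q=X[mask][:,:2].astype(np.float32)
    r=cv2.minAreaRect(q*1000); print(name,len(q),r, (cv2.boxPoints(r)/1000).tolist())
near=(X[:,0]>.4)&(X[:,0]<.85)&(X[:,1]>0.0)&(X[:,1]<.5)
print(np.percentile(g[near&(abs(X[:,2]-.008)<.006)],[10,50,90,99]))
rect(near&(X[:,2]>.003)&(X[:,2]<.014)&(g>120),'base')
bar=near&(X[:,2]>.155)&(X[:,2]<.2)
q=X[bar]; print('bar pts',len(q)); 
import collections
cs=(X[:,0]>.35)&(X[:,0]<.85)&(X[:,1]>-.4)&(X[:,1]<.0)
rect(cs&(abs(X[:,2]-.120)<.006),'rim')
rect(cs&(abs(X[:,2]-.075)<.004),'insert')
rect(cs&(X[:,2]>.18),'lidtop')
h=np.histogram(X[cs][:,2],bins=np.arange(-.01,.28,.01)); print(h[0])
s=robot.sense(); m=robot.camera_model('wrist'); R=np.array(s['eef_rot'])
o=-np.array(m['R']).T@np.array(m['t'])
print('cam in tool',R.T@(o-s['position']), R.T@np.array(m['R']).T, m['mtx'])
E
```

```text
[ 83.  97. 155. 158.]
base 2356 ((610.4535522460938, 232.2382049560547), (139.81326293945312, 430.81536865234375), 18.140575408935547) [[0.47695451974868774, 0.4151737689971924], [0.6110886931419373, 0.0057718525640666485], [0.7439525723457336, 0.04930264130234718], [0.6098183989524841, 0.45870456099510193]]
bar pts 1124
rim 564 ((556.3334350585938, -160.17031860351562), (270.1215515136719, 221.84933471679688), 61.61378479003906) [[0.39453643560409546, -0.22625680267810822], [0.5897112488746643, -0.3317267894744873], [0.7181304097175598, -0.09408383071422577], [0.5229556560516357, 0.011386139318346977]]
insert 1779 ((599.8646240234375, -99.98260498046875), (420.3345947265625, 143.1304473876953), 44.20357131958008) [[0.3993065655231476, -0.1952105462551117], [0.4990985691547394, -0.29781606793403625], [0.8004226684570312, -0.0047546690329909325], [0.7006306648254395, 0.09785085916519165]]
lidtop 2763 ((653.4154052734375, -212.71990966796875), (269.84686279296875, 48.27136993408203), 61.5191650390625) [[0.56786048412323, -0.31980499625205994], [0.6102899312973022, -0.34282392263412476], [0.7389703392982483, -0.10563482344150543], [0.696540892124176, -0.08261590451002121]]
[7574 9972  198  142  355  482  129  279 1888  197  247  311  460  251
   58   42   90   40   37   37   90   85  974 1504   65    8    0    0
    0]
cam in tool [ 0.0014 -0.0691 -0.1762] [[ 1.     -0.0003  0.0002]
 [ 0.0002  0.9623  0.2718]
 [-0.0003 -0.2718  0.9623]] [[325.1923   0.     281.592 ]
 [  0.     325.1923 202.8198]
 [  0.       0.       1.    ]]
```

```bash
cat >> h.py <<'E'
from scipy.spatial.transform import Rotation as Ro
def down(deg,tilt=0):
    """tool pointing down, jaw x axis at world angle deg; tilt: deg about tool x or y given as ('x',a)"""
    a=np.radians(deg); x=np.array([np.cos(a),np.sin(a),0]); z=np.array([0,0,-1.]); R=np.stack([x,np.cross(z,x),z],1)
    return R@Ro.from_euler(tilt[0],tilt[1],degrees=True).as_matrix() if tilt else R
def plan(wps,start=None):
    """wps: list of (name,pos,R); prints increments each relative to previous waypoint"""
    s=robot.sense(); p,R=(np.array(s['position']),np.array(s['eef_rot'])) if start is None else start
    for n,q,Q in wps:
        q=np.array(q); t=R.T@(q-p)*1000; r=Ro.from_matrix(R.T@Q).as_rotvec(degrees=True)
        print(n,np.round(t,1).tolist(),np.round(r,2).tolist(),'rows>=%.1f'%max(np.linalg.norm(t)/41.7,np.linalg.norm(r)/7.16)); p,R=q,Q
E
python3 - <<'E'
from h import *
plan([('up',[.3,.55,.33],down(85)),('rack',[.55,.2,.33],down(108.1))])
E
```

```text
up [-28.2, 76.6, -132.8] [0.0, -0.01, -16.58] rows>=3.7
rack [-326.9, 279.6, 0.0] [0.0, 0.0, -23.1] rows>=10.3
```

apply_moves:
  increments:
    - [[-28, 77, -133, 0, 0, -16.6, 50], [-28, 77, -133, 0, 0, -16.6, 50], [-28, 77, -133, 0, 0, -16.6, 50], [-28, 77, -133, 0, 0, -16.6, 50], [-28, 77, -133, 0, 0, -16.6, 50]]

```text
time: 2.32
position: [0.3068, 0.5495, 0.3381]
eef_rot: [[0.094, 0.996, 0.009], [0.995, -0.094, 0.01], [0.011, 0.008, -1.0]]
ft_force: [0.8, 0.3, 0.4]
grip_width: 0.0499
```

apply_moves:
  increments:
    - [[-327, 280, 0, 0, 0, -23, 50], [-327, 280, 0, 0, 0, -23, 50], [-327, 280, 0, 0, 0, -23, 50], [-327, 280, 0, 0, 0, -23, 50], [-327, 280, 0, 0, 0, -23, 50], [-327, 280, 0, 0, 0, -23, 50], [-327, 280, 0, 0, 0, -23, 50], [-327, 280, 0, 0, 0, -23, 50], [-327, 280, 0, 0, 0, -23, 50], [-327, 280, 0, 0, 0, -23, 50]]

```text
time: 3.15
position: [0.5417, 0.2123, 0.3299]
eef_rot: [[-0.31, 0.951, 0.0], [0.951, 0.31, 0.0], [0.0, 0.0, -1.0]]
ft_force: [0.3, 0.5, -0.0]
grip_width: 0.0501
```

```bash
python3 - <<'E'
from h import *
np.set_printoptions(precision=4,suppress=True)
s=robot.sense(); print(s['time'],s['position'],s['joints'],s['grip_width'])
p,d,m=snap('wrist','w1.png')
for n in ['cell0','rack','canister']:
    for e in robot.landmark_of(n,'wrist')[:5]:
        u,v=e['position'][0]*560,e['position'][1]*420
        print(n,round(u),round(v),round(e['confidence'],2),onplane(m,u,v,{'cell0':.0725}.get(n,0),'wrist'))
for (v,u) in [(100,100),(210,280),(300,280)]: print(d[v,u])
E
```

```text
3.15 [0.5417 0.2123 0.3299] [-0.6331  0.2103  0.2277  1.5073 -0.048   1.4291  1.4822] 0.05013434802715955
cell0 251 204 0.98 [0.6083 0.1912 0.0725]
cell0 194 204 0.92 [0.6332 0.1131 0.0725]
cell0 366 203 0.82 [0.5569 0.3445 0.0725]
cell0 70 76 0.74 [ 0.5011 -0.1373  0.0725]
rack 284 218 0.95 [0.6362 0.248  0.    ]
canister 184 87 0.83 [0.4795 0.0321 0.    ]
canister 237 29 0.77 [0.3679 0.0845 0.    ]
canister 171 8 0.58 [ 0.3586 -0.0325  0.    ]
0.4398793
0.5228114
0.55453336
```

View pics/w1.png

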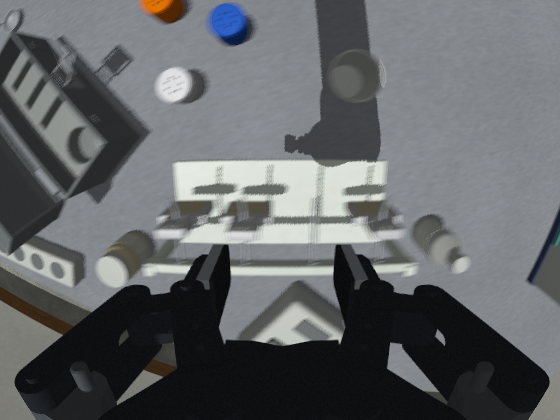

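The wrist view shows three cells on the rail at (194,215), (251,210) and (366,210). The peg at (317,200) is empty. The white canister at (176,85) is the one to take. The look-alikes are the blue one (229,22) and the orange one (163,8).

```bash
cat >> h.py <<'E'
def wcloud(m,d):
    h,w=d.shape; K=np.array(m['mtx']); v,u=np.mgrid[0:h,0:w]
    x=(u-K[0,2])/K[0,0]; y=(v-K[1,2])/K[1,1]; r=np.hypot(x,y)+1e-9; t=np.tan(r)/r
    return (np.stack([x*t*d,y*t*d,d],-1)-np.array(m['t']))@np.array(m['R'])
E
python3 - <<'E'
from h import *
np.set_printoptions(precision=4,suppress=True)
z=np.load('pics/wrist.npz'); m=dict(mtx=z['mtx'],R=z['R'],t=z['t']); C=wcloud(m,z['d']); p=z['p'].min(-1)
ok=z['d']>0
X=C[ok]; g=p[ok]
a=np.radians(18.2); o=np.array([.62,.24])
def loc(X,a): return (X[:,:2]-o)@np.array([[np.cos(a),-np.sin(a)],[np.sin(a),np.cos(a)]])
near=(X[:,0]>.45)&(X[:,0]<.8)&(X[:,1]>0.03)&(X[:,1]<.44)
b=near&(abs(X[:,2]-.008)<.004)&(g>150)
r=cv2.minAreaRect((X[b][:,:2]*1000).astype(np.float32)); print('base',b.sum(),r)
t=near&(abs(X[:,2]-.1925)<.006)
L=loc(X[t],a); print(t.sum())
q=X[t]
for c in [(.62,.113),(.60,.191),(.55,.344)]:
    w=q[np.hypot(q[:,0]-c[0],q[:,1]-c[1])<.035]; 
    if len(w)>4: print('top',len(w),w.mean(0),cv2.minAreaRect((w[:,:2]*1000).astype(np.float32)))
bb=near&(X[:,2]>.168)&(X[:,2]<.174)&(g>150); 
if bb.sum()>5: print('bar',bb.sum(),cv2.minAreaRect((X[bb][:,:2]*1000).astype(np.float32)),np.median(X[bb],0))
L=loc(X[near&(X[:,2]>.1)],a); print(np.histogram(X[near&(X[:,2]>.1)][:,2],bins=np.arange(.1,.26,.01))[0])
ca=(abs(X[:,0]-.478)<.06)&(abs(X[:,1]-.034)<.06)&(abs(X[:,2]-.064)<.004)
print('can',ca.sum(),cv2.minEnclosingCircle((X[ca][:,:2]*1000).astype(np.float32)),X[ca].mean(0))
E
```

```text
base 10950 ((610.1560668945312, 236.55880737304688), (138.93606567382812, 338.9019470214844), 18.032238006591797)
1068
top 345 [0.6276 0.1198 0.1912] ((628.1774291992188, 119.35160827636719), (12.336372375488281, 33.94131088256836), 18.048221588134766)
top 379 [0.604  0.1953 0.1912] ((604.533203125, 195.38682556152344), (12.28496265411377, 32.773075103759766), 17.745031356811523)
top 344 [0.5557 0.3431 0.1913] ((556.3381958007812, 343.72735595703125), (12.484831809997559, 33.33369064331055), 20.9246883392334)
bar 1465 ((605.331787109375, 235.27255249023438), (100.31552124023438, 331.6587219238281), 17.997962951660156) [0.6421 0.2454 0.1706]
[ 372  384  434  407  840  787 2234 1519  384  921    0    0    0    0
    0]
can 978 ((476.8001708984375, 38.83810806274414), 26.14988899230957) [0.4768 0.0394 0.0632]
```

```bash
python3 - <<'E'
from h import *
plan([('case',[.53,-.18,.38],down(151.55))])
E
```

```text
case [-370.2, -131.1, -50.4] [-0.03, -0.03, -43.73] rows>=9.5
```

apply_moves:
  increments:
    - [[-370, -131, -50, 0, 0, -43.7, 50], [-370, -131, -50, 0, 0, -43.7, 50], [-370, -131, -50, 0, 0, -43.7, 50], [-370, -131, -50, 0, 0, -43.7, 50], [-370, -131, -50, 0, 0, -43.7, 50], [-370, -131, -50, 0, 0, -43.7, 50], [-370, -131, -50, 0, 0, -43.7, 50], [-370, -131, -50, 0, 0, -43.7, 50], [-370, -131, -50, 0, 0, -43.7, 50], [-370, -131, -50, 0, 0, -43.7, 50]]

```text
time: 4.18
position: [0.5305, -0.1736, 0.3794]
eef_rot: [[-0.879, 0.477, -0.0], [0.477, 0.879, -0.003], [-0.002, -0.003, -1.0]]
ft_force: [-0.6, -0.4, 0.7]
grip_width: 0.0501
```

apply_moves:
  increments:
    - [[0, 0, 0, 0, 0, 0, 50], [0, 0, 0, 0, 0, 0, 50], [0, 0, 0, 0, 0, 0, 50]]

```text
time: 4.43
position: [0.532, -0.1666, 0.3784]
eef_rot: [[-0.882, 0.471, -0.0], [0.471, 0.882, 0.002], [0.001, 0.001, -1.0]]
ft_force: [1.1, 1.1, -0.5]
grip_width: 0.05
```

```bash
python3 - <<'E'
from h import *
np.set_printoptions(precision=4,suppress=True)
s=robot.sense(); print(s['time'],s['position'],s['joints'])
p,d,m=snap('wrist','w2.png')
Z=dict(slot0=.03,slot1=.03,slot2=.03,pocket=.045,latch_pivot=.095)
for n in ['slot0','pocket','latch_pivot','lid_edge','keeper_seat','lever_tip','loop_bar']:
    for e in robot.landmark_of(n,'wrist')[:4]:
        u,v=e['position'][0]*560,e['position'][1]*420
        print(n,round(u),round(v),round(e['confidence'],2),onplane(m,u,v,Z.get(n,.14),'wrist'))
C=wcloud(m,d); ok=d>0; X=C[ok]
cs=(X[:,0]>.4)&(X[:,0]<.85)&(X[:,1]>-.4)&(X[:,1]<.03)
def rect(mask,n): 
    q=X[mask]; print(n,len(q),np.median(q,0),cv2.minAreaRect((q[:,:2]*1000).astype(np.float32)) if len(q)>3 else '')
rect(cs&(abs(X[:,2]-.12)<.003),'rim'); rect(cs&(abs(X[:,2]-.075)<.003),'insert'); rect(cs&(X[:,2]>.2),'lid')
E
```

```text
4.4333 [ 0.532  -0.1666  0.3784] [-0.0258  0.1559  0.2983  1.4719 -0.0473  1.5216  2.9229]
slot0 273 136 0.91 [ 0.5293 -0.199   0.03  ]
slot0 269 107 0.73 [ 0.5127 -0.2444  0.03  ]
pocket 270 216 0.57 [ 0.5942 -0.0875  0.045 ]
latch_pivot 316 174 0.81 [ 0.4963 -0.1258  0.095 ]
lid_edge 147 192 0.93 [ 0.7126 -0.2241  0.14  ]
keeper_seat 164 192 0.73 [ 0.6904 -0.2112  0.14  ]
keeper_seat 158 59 0.19 [ 0.606  -0.3718  0.14  ]
lever_tip 346 176 0.88 [ 0.4628 -0.1151  0.14  ]
loop_bar 351 181 0.67 [ 0.4598 -0.1056  0.14  ]
rim 5444 [ 0.5941 -0.1991  0.1196] ((553.5635375976562, -159.12391662597656), (269.15594482421875, 210.65533447265625), 61.747718811035156)
insert 8833 [ 0.5518 -0.1713  0.0743] ((590.2593383789062, -103.97096252441406), (397.7341003417969, 126.72859191894531), 56.773468017578125)
lid 60895 [ 0.5343 -0.1778  0.4936] ((575.4075927734375, -172.99038696289062), (267.14666748046875, 220.8125), 61.70148849487305)
```

View pics/w2.png

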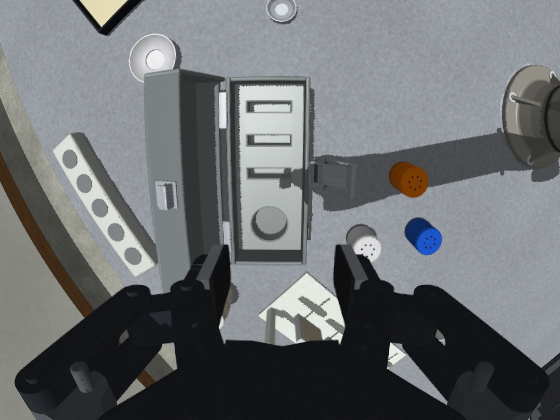

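```bash
python3 - <<'E'
from h import *
np.set_printoptions(precision=4,suppress=True)
z=np.load('pics/wrist.npz'); m=dict(mtx=z['mtx'],R=z['R'],t=z['t']); d=z['d']; C=wcloud(m,d)
win=np.zeros(d.shape,bool); win[85:246,238:304]=1
mask=(win&(C[...,2]<.066)&(d>0)).astype(np.uint8)
n,l,st,ce=cv2.connectedComponentsWithStats(mask)
for i in range(1,n):
    if st[i,4]<60: continue
    v,u=np.nonzero(l==i); P=np.array([onplane(m,a,b,.074,'wrist')[:2] for a,b in zip(u,v)])*1000
    r=cv2.minAreaRect(P.astype(np.float32)); print(st[i],r, P.mean(0), np.median(C[l==i][:,2]))
# latch & lid points
a=np.radians(-28.4); ex=np.array([np.cos(a),np.sin(a)]); ey=np.array([-ex[1],ex[0]])
for nm,(u,v) in dict(bar=(352,180),lever=(330,176),keeper=(168,195),lidfront=(150,150),lidfront2=(150,230),rimF=(309,120),rimF2=(309,230),rimR=(231,120)).items():
    print(nm,C[v,u],C[v,u,:2]@ex,C[v,u,:2]@ey)
# front rim profile
X=C[d>0]; s=(abs(X[:,2]-.12)<.002)&(X[:,0]>.4)&(X[:,0]<.8)&(X[:,1]>-.4)&(X[:,1]<.03)
lx=X[s][:,:2]@ex; ly=X[s][:,:2]@ey
print(np.histogram(lx,bins=np.arange(.46,.72,.004))); print(np.percentile(ly,[0,.5,2,98,99.5,100]))
E
```

```text
[247 102  44  10 432] ((511.884033203125, -243.39578247070312), (13.524982452392578, 62.87911605834961), 61.427757263183594) [ 511.3617 -243.0987] 0.02962473531016455
[248 135  43  10 427] ((534.5028076171875, -200.00384521484375), (13.52109146118164, 62.1759033203125), 61.61363983154297) [ 534.3971 -199.9136] 0.029847045930897046
[248 168  42   9 367] ((558.5657958984375, -157.326904296875), (12.267518997192383, 61.847007751464844), 61.78270721435547) [ 557.8861 -156.793 ] 0.031003279615481855
[252 207  35  32 869] ((596.5545654296875, -86.28753662109375), (51.52836990356445, 53.468780517578125), 61.91017532348633) [596.261 -86.943] 0.044623588794877024
bar [ 0.4596 -0.1102  0.1545] 0.4567041712056424 0.12168981310827062
lever [ 0.4808 -0.1174  0.111 ] 0.4787337420845432 0.12543313520748323
keeper [ 0.6447 -0.2101  0.2342] 0.6670112036325955 0.12176665903979825
lidfront [ 0.6442 -0.2629  0.2163] 0.6916612101064915 0.07515347313256601
lidfront2 [ 0.8232 -0.1585 -0.0001] 0.799487661072267 0.2520599980583817
rimF [ 0.4641 -0.1936 -0.0005] 0.5003430732840495 0.05045991720598811
rimF2 [ 
[... 353 characters left out ...]
    466, 182,  62, 197, 168, 378, 411, 350, 146,  22,   4,   2, 268,
         0,   0,   0,   0,   0,   0,   0,   0,   0,   0,   0,   0]), array([0.46 , 0.464, 0.468, 0.472, 0.476, 0.48 , 0.484, 0.488, 0.492,
       0.496, 0.5  , 0.504, 0.508, 0.512, 0.516, 0.52 , 0.524, 0.528,
       0.532, 0.536, 0.54 , 0.544, 0.548, 0.552, 0.556, 0.56 , 0.564,
       0.568, 0.572, 0.576, 0.58 , 0.584, 0.588, 0.592, 0.596, 0.6  ,
       0.604, 0.608, 0.612, 0.616, 0.62 , 0.624, 0.628, 0.632, 0.636,
       0.64 , 0.644, 0.648, 0.652, 0.656, 0.66 , 0.664, 0.668, 0.672,
       0.676, 0.68 , 0.684, 0.688, 0.692, 0.696, 0.7  , 0.704, 0.708,
       0.712, 0.716]))
[-0.0114 -0.0109 -0.0096  0.2555  0.257   0.2575]
```

The wrist view shows the slots at (269,107), (270,140) and (269,173), the pocket at (270,222), and the latch at (335,175). Joint 7 is at its limit here, so I'll turn the tool by the other half turn.

```bash
cat >> h.py <<'E'
CY=-28.4; _a=np.radians(CY); CX=np.array([np.cos(_a),np.sin(_a)]); CYv=np.array([-CX[1],CX[0]])
C0=CX*.5652+CYv*.1234   # case origin in world
def case(x,y,z): return np.r_[C0+CX*x+CYv*y,z]
SLOT=[-.095,-.045,.005]; POCK=.086
RY=18.0; CELL=dict(A=(.6282,.1194),B=(.6045,.1954),C=(.5563,.3437))
E
python3 - <<'E'
from h import *
print(case(0,0,0),[case(0,y,.03) for y in SLOT],case(0,POCK,0))
x,y=CELL['A']
plan([('a',[.55,-.07,.36],down(84)),('b',[.58,.03,.34],down(14)),('c',[x,y,.29],down(-56)),('d',[x,y,.21],down(-72)),('e',[x,y,.162],down(-72))])
E
```

```text
[ 0.5558694  -0.16027417  0.        ] [array([ 0.5106851 , -0.24384078,  0.03      ]), array([ 0.53446631, -0.19985835,  0.03      ]), array([ 0.55824752, -0.15587593,  0.03      ])] [ 0.59677308 -0.08462439  0.        ]
a [30.2, 95.1, 18.8] [-0.03, 0.0, 67.85] rows>=9.5
b [102.6, 19.4, 20.0] [0.0, 0.0, 70.0] rows>=9.8
c [68.4, -75.1, 50.0] [0.0, 0.0, 70.0] rows>=9.8
d [0.0, 0.0, 80.0] [0.0, 0.0, 16.0] rows>=2.2
e [0.0, 0.0, 48.0] [0.0, 0.0, 0.0] rows>=1.2
```

apply_moves:
  increments:
    - [[30, 95, 19, 0, 0, 68, 50], [30, 95, 19, 0, 0, 68, 50], [30, 95, 19, 0, 0, 68, 50], [30, 95, 19, 0, 0, 68, 50], [30, 95, 19, 0, 0, 68, 50], [30, 95, 19, 0, 0, 68, 50], [30, 95, 19, 0, 0, 68, 50], [30, 95, 19, 0, 0, 68, 50], [30, 95, 19, 0, 0, 68, 50], [30, 95, 19, 0, 0, 68, 50]]

```text
time: 5.67
position: [0.5501, -0.0711, 0.3598]
eef_rot: [[0.114, 0.993, -0.0], [0.993, -0.114, -0.0], [-0.0, -0.0, -1.0]]
ft_force: [0.6, -0.4, -1.0]
grip_width: 0.0502
```

apply_moves:
  increments:
    - [[103, 19, 20, 0, 0, 70, 50], [103, 19, 20, 0, 0, 70, 50], [103, 19, 20, 0, 0, 70, 50], [103, 19, 20, 0, 0, 70, 50], [103, 19, 20, 0, 0, 70, 50], [103, 19, 20, 0, 0, 70, 50], [103, 19, 20, 0, 0, 70, 50], [103, 19, 20, 0, 0, 70, 50], [103, 19, 20, 0, 0, 70, 50], [103, 19, 20, 0, 0, 70, 50]]

```text
time: 6.5
position: [0.5802, 0.0292, 0.3398]
eef_rot: [[0.973, 0.232, -0.0], [0.232, -0.973, -0.0], [-0.0, 0.0, -1.0]]
ft_force: [-0.4, -0.2, 1.0]
grip_width: 0.0497
```

apply_moves:
  increments:
    - [[68, -75, 50, 0, 0, 70, 50], [68, -75, 50, 0, 0, 70, 50], [68, -75, 50, 0, 0, 70, 50], [68, -75, 50, 0, 0, 70, 50], [68, -75, 50, 0, 0, 70, 50], [68, -75, 50, 0, 0, 70, 50], [68, -75, 50, 0, 0, 70, 50], [68, -75, 50, 0, 0, 70, 50], [68, -75, 50, 0, 0, 70, 50], [68, -75, 50, 0, 0, 70, 50]]

```text
time: 7.33
position: [0.6284, 0.1183, 0.2897]
eef_rot: [[0.551, -0.834, -0.0], [-0.834, -0.551, -0.0], [0.0, 0.001, -1.0]]
ft_force: [0.0, -0.1, -1.0]
grip_width: 0.0503
```

```bash
python3 - <<'E'
from h import *
s=robot.sense(); print(s['time'],s['joints'].round(2),s['position'])
x,y=CELL['A']
plan([('d',[x,y,.21],down(-72)),('e',[x,y,.162],down(-72))])
E
```

```text
7.3333 [-0.66  0.37  0.56  1.44 -0.2   1.39 -1.08] [0.62835684 0.11829878 0.28966289]
d [-1.0, -0.5, 79.7] [0.03, -0.01, 15.44] rows>=2.2
e [0.0, 0.0, 48.0] [0.0, 0.0, 0.0] rows>=1.2
```

apply_moves:
  increments:
    - [[-1, 0, 80, 0, 0, 15.4, 50], [-1, 0, 80, 0, 0, 15.4, 50], [-1, 0, 80, 0, 0, 15.4, 50], [-1, 0, 80, 0, 0, 15.4, 50], [-1, 0, 104, 0, 0, 15.4, 50], [-1, 0, 128, 0, 0, 15.4, 50], [-1, 0, 128, 0, 0, 15.4, 50], [-1, 0, 128, 0, 0, 15.4, 50]]

```text
time: 8.0
position: [0.6287, 0.1189, 0.1635]
eef_rot: [[0.316, -0.949, 0.001], [-0.949, -0.316, 0.0], [0.0, -0.001, -1.0]]
ft_force: [0.4, 0.1, 1.1]
grip_width: 0.0498
```

apply_moves:
  increments:
    - [[0, 0, 0, 0, 0, 0, 40], [0, 0, 0, 0, 0, 0, 30], [0, 0, 0, 0, 0, 0, 25], [0, 0, 0, 0, 0, 0, 25], [0, 0, 0, 0, 0, 0, 25], [0, 0, 0, 0, 0, 0, 25]]
  squeeze: 50

```text
time: 8.5
position: [0.628, 0.1186, 0.1621]
eef_rot: [[0.315, -0.949, 0.0], [-0.949, -0.315, -0.0], [0.0, -0.0, -1.0]]
ft_force: [-0.9, -0.2, -1.0]
grip_width: 0.0253
```

```bash
python3 - <<'E'
from h import *
p,d,m=snap('wrist','w3.png')
s=robot.sense(); print(s['time'],s['grip_width'],s['ft_force'].round(1),s['position'].round(4))
E
```

```text
8.55 0.025024184533603753 [0.4 0.3 0.4] [0.6279 0.1185 0.1619]
```

View pics/w3.png

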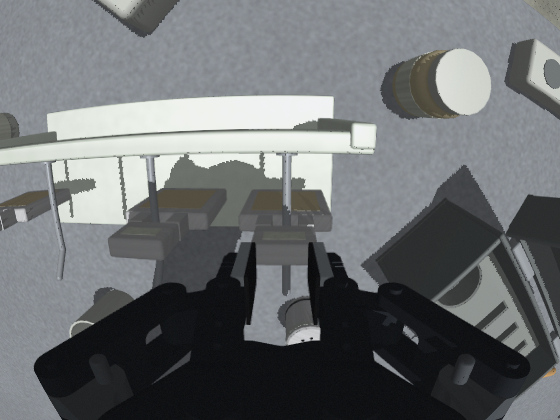

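The pick end shows at (282,238). It sits toward the bar from the fingers, which closed to 25 mm without holding it. I'll measure the offset.

```bash
python3 - <<'E'
from h import *
np.set_printoptions(precision=4,suppress=True)
z=np.load('pics/wrist.npz'); m=dict(mtx=z['mtx'],R=z['R'],t=z['t']); d=z['d']; C=wcloud(m,d)
for nm,(u,v) in dict(topedge=(282,228),top=(282,232),mid=(282,240),low=(282,255),B=(140,240),B2=(145,228),tipA=(286,285)).items(): print(nm,C[v,u])
print('tcp px',proj(m,[.6279,.1185,.162],'wrist'),'grasp',proj(m,[.6279,.1185,.1807],'wrist'),'cellAtop',proj(m,[.6282,.1194,.1925],'wrist'))
X=C[200:262,220:340][d[200:262,220:340]>0]; print(np.histogram(X[:,2],bins=np.arange(.05,.25,.01)))
t=X[(abs(X[:,2]-.191)<.005)]; print(len(t),cv2.minAreaRect((t[:,:2]*1000).astype(np.float32)))
E
```

```text
topedge [0.6344 0.1218 0.1684]
top [0.635  0.122  0.1764]
mid [0.6342 0.1218 0.1856]
low [0.6291 0.1201 0.1921]
B [0.6121 0.1924 0.1916]
B2 [0.6115 0.1962 0.1753]
tipA [0.602  0.1086 0.1711]
tcp px [283.8882 235.8051] grasp [284.1257 248.7649] cellAtop [282.7643 257.3264]
(array([   0,    0,    1,   11,   18,   38,  274,  307,  381, 1012,  189,
        510,  376,  515, 1004,  462,  380,   23,    0]), array([0.05, 0.06, 0.07, 0.08, 0.09, 0.1 , 0.11, 0.12, 0.13, 0.14, 0.15,
       0.16, 0.17, 0.18, 0.19, 0.2 , 0.21, 0.22, 0.23, 0.24]))
1145 ((630.3590087890625, 119.88818359375), (10.92857837677002, 30.73412322998047), 16.538284301757812)
```

```bash
python3 - <<'E'
from h import *
np.set_printoptions(precision=4,suppress=True)
z=np.load('pics/wrist.npz'); m=dict(mtx=z['mtx'],R=z['R'],t=z['t']); d=z['d']; C=wcloud(m,d)
R=down(-72); T=np.array([.6279,.1185,.1619])
for v in (240,250,258,270,290,310):
    print(v,[(u,((C[v,u]-T)@R*1000).round(0).astype(int).tolist()) for u in range(225,345,8)])
cv2.imwrite('pics/crop3.png',cv2.resize(z['p'][190:350,200:370,::-1],None,fx=4,fy=3.7,interpolation=cv2.INTER_CUBIC))
E
```

```text
240 [(225, [-65, 70, 163]), (233, [-56, 69, 162]), (241, [-47, 70, 163]), (249, [-38, 69, 162]), (257, [-14, -7, -24]), (265, [-10, -7, -24]), (273, [-6, -7, -24]), (281, [-2, -8, -26]), (289, [2, -7, -24]), (297, [6, -7, -24]), (305, [10, -7, -24]), (313, [15, -7, -24]), (321, [43, 69, 162]), (329, [53, 69, 163]), (337, [62, 70, 163])]
250 [(225, [-66, 82, 161]), (233, [-57, 82, 163]), (241, [-19, -12, -48]), (249, [-16, -12, -47]), (257, [-13, -4, -30]), (265, [-10, -4, -30]), (273, [-6, -4, -30]), (281, [-2, -4, -29]), (289, [2, -4, -29]), (297, [6, -4, -29]), (305, [10, -4, -30]), (313, [12, -12, -47]), (321, [16, -12, -47]), (329, [53, 82, 162]), (337, [63, 82, 163])]
258 [(225, [-26, -8, -47]), (233, [-23, -8, -48]), (241, [-18, -12, -55]), (249, [-15, -12, -55]), (257, [-14, 0, -30]), (265, [-10, 0, -30]), (273, [-6, 0, -29]), (281, [-2, 0, -31]), (289, [2, 0, -30]), (297, [6, 0, -30]), (305, [10, 0, -30]), (313, [12, -12, -55]), (321, [15, -12, -56]), (329, [19, -8, -48]), (337, [23, -8, -47])]
270 [(225, [-25, -8, -59]), (233, [-20, -12, -66]), (241, [-17, -12, -66]), (249, 
[... 274 characters left out ...]
(225, [-20, -13, -83]), (233, [-18, -12, -82]), (241, [-16, -7, -74]), (249, [-14, -4, -69]), (257, [-30, 135, 163]), (265, [-21, 135, 163]), (273, [-11, 135, 163]), (281, [-1, 135, 162]), (289, [3, 31, -10]), (297, [18, 135, 163]), (305, [28, 136, 164]), (313, [11, -3, -65]), (321, [13, -8, -74]), (329, [14, -13, -83]), (337, [17, -13, -84])]
310 [(225, [-17, -18, -102]), (233, [-15, -17, -101]), (241, [-14, -12, -93]), (249, [-14, 3, -72]), (257, [-31, 165, 163]), (265, [-21, 165, 163]), (273, [-11, 164, 162]), (281, [-1, 164, 162]), (289, [8, 154, 148]), (297, [17, 146, 136]), (305, [26, 142, 131]), (313, [11, 6, -68]), (321, [13, -3, -80]), (329, [12, -18, -102]), (337, [14, -18, -102])]
```

View pics/crop3.png

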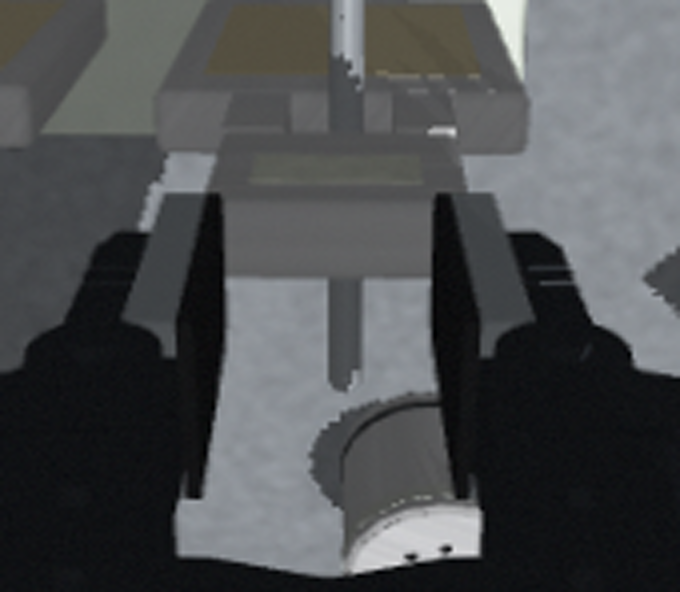

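The fingertips seem to end well behind the nominal TCP. Before going lower I'll check that against the depth image.

```bash
python3 - <<'E'
from h import *
np.set_printoptions(precision=4,suppress=True)
z=np.load('pics/wrist.npz'); m=dict(mtx=z['mtx'],R=z['R'],t=z['t']); d=z['d']; C=wcloud(m,d)
R=down(-72); T=np.array([.6279,.1185,.1619])
L=(C-T)@R*1000
for u in (247,252,316,320):
    print(u,[(v,L[v,u].round(0).astype(int).tolist(),round(float(d[v,u]),3)) for v in range(234,262,3)])
o=-m['R'].T@m['t']; print('cam',o,(o-T)@R)
E
```

```text
247 [(234, [-40, 62, 163], 0.362), (237, [-40, 66, 163], 0.363), (240, [-40, 70, 163], 0.365), (243, [-17, -11, -39], 0.148), (246, [-17, -11, -42], 0.145), (249, [-17, -11, -45], 0.142), (252, [-16, -12, -49], 0.138), (255, [-16, -12, -53], 0.134), (258, [-16, -12, -55], 0.133), (261, [-15, -12, -58], 0.13)]
252 [(234, [-34, 62, 162], 0.361), (237, [-17, -6, -17], 0.17), (240, [-16, -6, -23], 0.165), (243, [-15, -11, -37], 0.15), (246, [-15, -12, -44], 0.143), (249, [-14, -12, -46], 0.142), (252, [-14, -12, -49], 0.138), (255, [-14, -11, -50], 0.138), (258, [-14, -9, -50], 0.138), (261, [-14, -8, -51], 0.137)]
316 [(234, [37, 62, 162], 0.361), (237, [38, 66, 163], 0.363), (240, [16, -7, -23], 0.165), (243, [14, -12, -40], 0.147), (246, [14, -12, -42], 0.145), (249, [14, -12, -46], 0.142), (252, [13, -12, -49], 0.138), (255, [13, -12, -52], 0.135), (258, [13, -12, -55], 0.133), (261, [12, -12, -58], 0.129)]
320 [(234, [42, 62, 162], 0.362), (237, [42, 66, 164], 0.364), (240, [43, 70, 163], 0.365), (243, [16, -11, -38], 0.149), (246, [16, -12, -43], 0.144), (249, [15, -12, -46], 0.142), (252, [15, -12, -49], 0.138), (255, [15, -12, -51], 0.136), (258, [15, -11, -54], 0.134), (261, [14, -12, -58], 0.13)]
cam [0.6935 0.1416 0.3383] [-0.0017 -0.0696 -0.1764]
```

The depth image puts the real tips about 38 mm behind the reported TCP, above the cell top. That agrees with the empty close. I'll open, go 36 mm lower while watching the force, and close again.

apply_moves:
  increments:
    - [[0, 0, 0, 0, 0, 0, 50], [0, 0, 0, 0, 0, 0, 50], [0, 0, 0, 0, 0, 0, 50], [0, 0, 0, 0, 0, 0, 50], [0, 0, 10, 0, 0, 0, 50], [0, 0, 20, 0, 0, 0, 50], [0, 0, 20, 0, 0, 0, 50]]

```text
time: 9.13
position: [0.6258, 0.1185, 0.1387]
eef_rot: [[0.314, -0.949, -0.005], [-0.949, -0.314, -0.001], [-0.0, 0.005, -1.0]]
ft_force: [-1.6, -0.2, 0.1]
grip_width: 0.0499
```

apply_moves:
  increments:
    - [[0, 0, 6, 0, 0, 0, 50], [0, 0, 12, 0, 0, 0, 50], [0, 0, 16, 0, 0, 0, 50], [0, 0, 16, 0, 0, 0, 50], [0, 0, 16, 0, 0, 0, 40], [0, 0, 16, 0, 0, 0, 28], [0, 0, 16, 0, 0, 0, 28], [0, 0, 16, 0, 0, 0, 28], [0, 0, 16, 0, 0, 0, 28], [0, 0, 16, 0, 0, 0, 28]]
  squeeze: 50

```text
time: 9.97
position: [0.6281, 0.1184, 0.126]
eef_rot: [[0.314, -0.949, 0.0], [-0.949, -0.314, -0.0], [0.0, -0.0, -1.0]]
ft_force: [0.5, 0.0, 0.1]
grip_width: 0.0333
```

```bash
python3 - <<'E'
from h import *
p,d,m=snap('wrist','w4.png')
s=robot.sense(); print(s['time'],s['grip_width'],s['ft_force'].round(1),s['position'].round(4))
C=wcloud(m,d); R=s['eef_rot']; L=(C-s['position'])@R*1000
for u in (240,244,248,324): print(u,[(v,L[v,u].round(0).astype(int).tolist()) for v in range(231,262,5)])
for v in (225,235,245,255,265,275): print(v, L[v,270].round(0),L[v,300].round(0))
E
```

```text
10.0167 0.033095911301819055 [ 0.7 -0.7  0.6] [0.6281 0.1185 0.126 ]
240 [(231, [-24, -7, -12]), (236, [-23, -6, -17]), (241, [-23, -4, -17]), (246, [-20, -12, -43]), (251, [-19, -11, -47]), (256, [-19, -12, -54]), (261, [-18, -12, -59])]
244 [(231, [-22, -7, -11]), (236, [-21, -6, -16]), (241, [-21, -4, -18]), (246, [-18, -12, -42]), (251, [-18, -11, -47]), (256, [-18, -9, -46]), (261, [-18, -7, -48])]
248 [(231, [-20, -7, -11]), (236, [-19, -7, -18]), (241, [-19, -4, -18]), (246, [-18, -6, -30]), (251, [-17, -6, -35]), (256, [-16, -7, -43]), (261, [-16, -6, -47])]
324 [(231, [22, -7, -11]), (236, [21, -7, -18]), (241, [21, -4, -18]), (246, [18, -11, -42]), (251, [17, -12, -48]), (256, [16, -12, -53]), (261, [16, -12, -59])]
225 [-8. -8. -3.] [ 9. -8. -3.]
235 [ -7.  -7. -17.] [  8.  -7. -17.]
245 [ -7.  -1. -17.] [  8.  -7. -31.]
255 [ -7.  -7. -42.] [  7.  -7. -42.]
265 [ -6.  -8. -53.] [  6.  -8. -53.]
275 [ -6.  -7. -61.] [  6.  -7. -61.]
```

Gripped: 33 mm on a 34 mm end. Next is the unhooking move, where tool +y points off the peg.

apply_moves:
  increments:
    - [[0, 0, -3, 0, 0, 0, 28], [0, 0, -6.5, 0, 0, 0, 28], [0, 6, -6.5, 0, 0, 0, 28], [0, 12, -6.5, 0, 0, 0, 28], [0, 18, -7, 0, 0, 0, 28], [0, 24, -11, 0, 0, 0, 28], [0, 30, -15, 0, 0, 0, 28], [0, 36, -19, 0, 0, 0, 28], [0, 42, -23, 0, 0, 0, 28], [0, 50, -28, 0, 0, 0, 28]]

```text
time: 10.85
position: [0.5799, 0.1027, 0.1543]
eef_rot: [[0.314, -0.949, 0.0], [-0.949, -0.314, -0.0], [0.0, 0.0, -1.0]]
ft_force: [-0.3, -1.2, -1.1]
grip_width: 0.0332
```

apply_moves:
  increments:
    - [[0, 10, -6, 0, 0, 0, 28], [0, 20, -15, 0, 0, 0, 28], [0, 20, -50, 0, 0, 0, 28], [0, 20, -85, 0, 0, 0, 28], [0, 20, -85, 0, 0, 0, 28]]

```text
time: 11.27
position: [0.5652, 0.0964, 0.2462]
eef_rot: [[0.314, -0.949, 0.012], [-0.95, -0.314, 0.004], [0.0, -0.012, -1.0]]
ft_force: [1.2, -0.8, -1.5]
grip_width: 0.0327
```

```bash
python3 - <<'E'
from h import *
p,d,m=snap('wrist','w5.png')
s=robot.sense(); print(s['time'],s['grip_width'],s['ft_force'].round(1),s['position'].round(4),s['joints'].round(2))
C=wcloud(m,d); R=s['eef_rot']; L=(C-s['position'])@R*1000
for v in (225,235,245,255,265,275): print(v, L[v,270].round(0),L[v,300].round(0))
q=case(0,SLOT[0],.25); D=down(CY)
plan([('via',[.52,-.02,.26],down(-50)),('above',q,D),('down',case(0,SLOT[0],.15),D),('seat',case(0,SLOT[0],.084),D)])
E
```

```text
11.3167 0.03347355719808633 [ 0.  -0.2 -1.7] [0.5638 0.0963 0.2433] [-0.76  0.26  0.63  1.69 -0.16  1.24 -1.34]
225 [-7. -9. -4.] [10. -9. -5.]
235 [ -7.  -9. -21.] [  9.  -8. -19.]
245 [ -7.  -3. -21.] [  8.  -9. -34.]
255 [ -6.  -9. -46.] [  8.  -8. -44.]
265 [ -6.  -9. -56.] [  7.  -8. -54.]
275 [ -5.  -8. -64.] [  7.  -8. -64.]
via [96.7, 77.9, -17.3] [-0.47, -0.09, -21.7] rows>=3.0
above [165.5, 151.0, 10.0] [0.0, 0.0, -21.6] rows>=5.4
down [0.0, 0.0, 100.0] [0.0, 0.0, 0.0] rows>=2.4
seat [0.0, 0.0, 66.0] [0.0, 0.0, 0.0] rows>=1.6
```

View pics/w5.png

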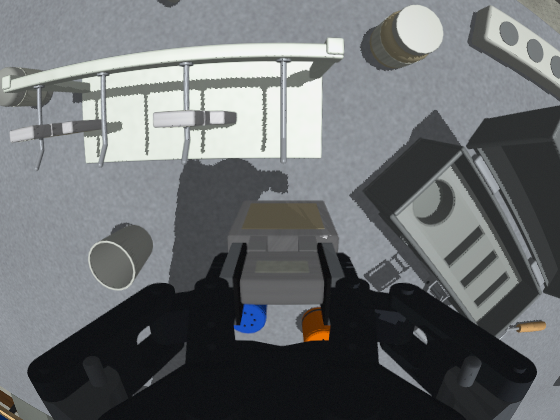

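The cell is off the peg and held at (282,265). I'll carry it to above slot 0, the slot farthest from the pocket.

apply_moves:
  increments:
    - [[97, 78, -17, 0, 0, -21.7, 28], [97, 78, -17, 0, 0, -21.7, 28], [97, 78, -17, 0, 0, -21.7, 28], [97, 78, -17, 0, 0, -21.7, 28], [97, 78, -17, 0, 0, -21.7, 28]]

```text
time: 11.73
position: [0.5164, -0.0234, 0.256]
eef_rot: [[0.638, -0.77, -0.0], [-0.77, -0.638, 0.001], [-0.001, -0.0, -1.0]]
ft_force: [-0.2, 1.6, -1.5]
grip_width: 0.0332
```

apply_moves:
  increments:
    - [[165, 151, 10, 0, 0, -21.6, 28], [165, 151, 10, 0, 0, -21.6, 28], [165, 151, 10, 0, 0, -21.6, 28], [165, 151, 10, 0, 0, -21.6, 28], [165, 151, 10, 0, 0, -21.6, 28], [165, 151, 10, 0, 0, -21.6, 28], [165, 151, 20, 0, 0, -21.6, 28], [165, 151, 40, 0, 0, -21.6, 28], [165, 151, 50, 0, 0, -21.6, 28], [165, 151, 50, 0, 0, -21.6, 28]]

```text
time: 12.57
position: [0.5069, -0.2407, 0.2025]
eef_rot: [[0.881, -0.474, -0.006], [-0.474, -0.881, 0.002], [-0.007, 0.001, -1.0]]
ft_force: [-0.1, 0.9, -0.9]
grip_width: 0.0333
```

```bash
cat >> h.py <<'E'
def held(m,d,s):
    """held cell: pick-end top rectangle and faces in tool frame (mm)"""
    L=(wcloud(m,d)-s['position'])@s['eef_rot']*1000; q=L[200:300,200:370][d[200:300,200:370]>0]
    t=q[(abs(q[:,0])<13)&(q[:,1]<12)&(q[:,1]>-14)&(q[:,2]<-20)&(q[:,2]>-90)]
    print('held: ztop %.1f'%np.percentile(t[:,2],2)); top=t[t[:,2]<np.percentile(t[:,2],2)+3]
    print('top y',np.percentile(top[:,1],[3,97]).round(1)); f=t[(t[:,2]>-60)&(t[:,2]<-40)]
    f=f[f[:,1]<-4]; print('face y vs z', np.polyfit(f[:,2],f[:,1],1).round(3), 'y vs x',np.polyfit(f[:,0],f[:,1],1).round(3))
E
python3 - <<'E'
from h import *
p,d,m=snap('wrist','w6.png')
s=robot.sense(); print(s['time'],s['grip_width'],s['ft_force'].round(1),s['position'].round(4),s['joints'].round(2))
held(m,d,s); D=down(CY)
plan([('down',case(0,SLOT[0],.14),D),('seat',case(0,SLOT[0],.084),D)])
E
```

```text
12.6167 0.033120646989789226 [ 0.   0.3 -0.4] [ 0.5078 -0.2413  0.2041] [-0.22  0.3   0.73  1.75 -0.21  1.17  0.08]
held: ztop -65.0
top y [-8.1  0.6]
face y vs z [ 0.02  -7.132] y vs x [ 2.000e-03 -8.133e+00]
down [4.0, 0.9, 64.1] [0.04, 0.23, 0.13] rows>=1.5
seat [0.0, 0.0, 56.0] [0.0, 0.0, 0.0] rows>=1.3
```

View pics/w6.png

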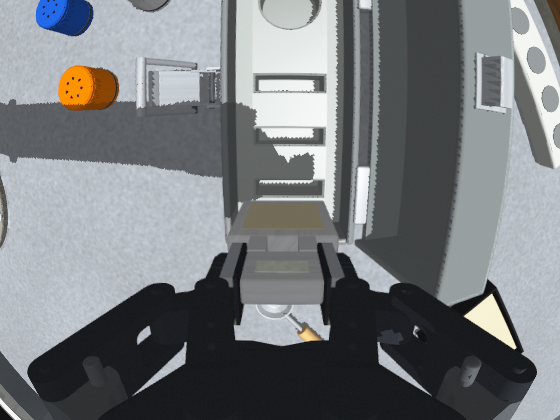

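The cell is held above the case, with the slot mouths at (290,83), (290,136) and (290,188) aligned with it. I'll refine the slot positions from this closer view.

```bash
python3 - <<'E'
from h import *
np.set_printoptions(precision=4,suppress=True)
z=np.load('pics/wrist.npz'); m=dict(mtx=z['mtx'],R=z['R'],t=z['t']); d=z['d']; C=wcloud(m,d)
win=np.zeros(d.shape,bool); win[0:200,236:336]=1
mask=(win&(C[...,2]<.0715)&(d>0)).astype(np.uint8)
n,l,st,ce=cv2.connectedComponentsWithStats(mask)
def loc(P): q=P-C0; return np.c_[q@CX,q@CYv]*1000
for i in range(1,n):
    if st[i,4]<100: continue
    v,u=np.nonzero(l==i); P=loc(np.array([onplane(m,a,b,.074,'wrist')[:2] for a,b in zip(u,v)]))
    r=cv2.minAreaRect(P.astype(np.float32)); print(st[i],np.round(r[0],1),np.round(r[1],1),round(r[2],1))
X=C[d>0]; s=(abs(X[:,2]-.12)<.002)&(X[:,0]>.4)&(X[:,0]<.8)&(X[:,1]>-.4)&(X[:,1]<.03); q=loc(X[s][:,:2])
print(np.histogram(q[:,0],bins=np.arange(-64,72,2)))
# insert side edges: insert-level points extents
s=(abs(X[:,2]-.0745)<.002)&(X[:,0]>.4)&(X[:,0]<.8); q=loc(X[s][:,:2]); q=q[(abs(q[:,1])<120)&(abs(q[:,0])<60)]; print(np.percentile(q[:,0],[.5,2,98,99.5]))
E
```

```text
[ 260    0   60   29 1356] [ 1.  72.7] [55.1 29.4] 0.5
[ 254   74   71   18 1089] [0.6 5.3] [64.6 16. ] 0.4
[ 254  128   70   17 1035] [  0.2 -45.1] [15.1 64.6] 89.9
[255 179  67  17 992] [  0.1 -94.1] [64.  15.8] 0.2
(array([  0,   0,   0,   0, 227, 530, 559, 160,   0,   0,   0,   0,   0,
         0,   0,   0,   0,   0,   0,   0,   0,   0,   0,   0,   0,   0,
         0,   0,   0,   0,   0,   0,   0,   0,   0,   0,   0,   0,   0,
         0,   0,   0,   0,   0,   0,   0,   0,   0,   0,   0,   0,   0,
         0,   5,  15,  15,  11, 383, 586, 532,  94,  64,  61,  59, 464,
       110, 233]), array([-64, -62, -60, -58, -56, -54, -52, -50, -48, -46, -44, -42, -40,
       -38, -36, -34, -32, -30, -28, -26, -24, -22, -20, -18, -16, -14,
       -12, -10,  -8,  -6,  -4,  -2,   0,   2,   4,   6,   8,  10,  12,
        14,  16,  18,  20,  22,  24,  26,  28,  30,  32,  34,  36,  38,
        40,  42,  44,  46,  48,  50,  52,  54,  56,  58,  60,  62,  64,
        66,  68,  70]))
[-49.3274 -48.1831  49.5381  50.564 ]
```

apply_moves:
  increments:
    - [[4, 3, 20, 0, 0.2, 0.1, 28], [4, 3, 40, 0, 0.2, 0.1, 28], [4, 3, 55, 0, 0.2, 0.1, 28], [4, 3, 65, 0, 0.2, 0.1, 28], [4, 3, 70, 0, 0.2, 0.1, 28], [4, 3, 76, 0, 0.2, 0.1, 28], [4, 3, 82, 0, 0.2, 0.1, 28], [4, 3, 88, 0, 0.2, 0.1, 28], [4, 3, 88, 0, 0.2, 0.1, 28]]

```text
time: 13.37
position: [0.5112, -0.248, 0.1198]
eef_rot: [[0.879, -0.477, 0.005], [-0.477, -0.879, -0.001], [0.005, -0.002, -1.0]]
ft_force: [0.2, 1.3, -1.6]
grip_width: 0.0331
```

apply_moves:
  increments:
    - [[0, 0, 6, 0, 0, 0, 28], [0, 0, 12, 0, 0, 0, 28], [0, 0, 18, 0, 0, 0, 28], [0, 0, 24, 0, 0, 0, 28], [0, 0, 28, 0, 0, 0, 28], [0, 0, 30, 0, 0, 0, 28], [0, 0, 31, 0, 0, 0, 28]]

```text
time: 13.95
position: [0.5107, -0.2478, 0.0863]
eef_rot: [[0.879, -0.477, 0.003], [-0.477, -0.879, -0.002], [0.003, 0.0, -1.0]]
ft_force: [0.9, 0.7, 0.6]
grip_width: 0.0334
```

```bash
python3 - <<'E'
from h import *
s=robot.sense(); print(s['time'],s['grip_width'],s['ft_force'].round(1),s['position'].round(4)); q=s['position'][:2]-C0; print(q@CX,q@CYv)
p,d,m=snap('wrist'); held(m,d,s)
E
```

```text
13.95 0.03336795906901891 [0.9 0.7 0.6] [ 0.5107 -0.2478  0.0863]
0.0018943575293881784 -0.09849666712693955
held: ztop -66.7
top y [-7.9  0.6]
face y vs z [ 0.028 -6.631] y vs x [-1.000e-03 -8.081e+00]
```

apply_moves:
  increments:
    - [[-1, -1, 1, 0, 0, 0, 28], [-1, -1, 2, 0, 0, 0, 28], [-1, -1, 3, 0, 0, 0, 28], [-1, -1, 3, 0, 0, 0, 28]]

```text
time: 14.33
position: [0.51, -0.2472, 0.0839]
eef_rot: [[0.879, -0.477, 0.003], [-0.477, -0.879, -0.003], [0.004, 0.001, -1.0]]
ft_force: [-0.4, 1.6, -0.7]
grip_width: 0.0328
```

```bash
python3 - <<'E'
from h import *
s=robot.sense(); print(s['time'],s['grip_width'],s['ft_force'].round(1),s['position'].round(4)); q=s['position'][:2]-C0; print(q@CX,q@CYv)
p,d,m=snap('wrist'); held(m,d,s)
E
```

```text
14.3333 0.03275449387387317 [-0.4  1.6 -0.7] [ 0.51   -0.2472  0.0839]
0.0009693866588127292 -0.09827323125541278
held: ztop -66.7
top y [-7.9  0.7]
face y vs z [ 0.029 -6.584] y vs x [-1.000e-03 -8.044e+00]
```

apply_moves:
  increments:
    - [[0, 0, 0, 0, 0, 0, 40], [0, 0, 0, 0, 0, 0, 50], [0, 0, 0, 0, 0, 0, 50], [0, 0, 0, 0, 0, 0, 50], [0, 0, -10, 0, 0, 0, 50], [0, 0, -40, 0, 0, 0, 50], [0, 0, -80, 0, 0, 0, 50], [0, 0, -120, 0, 0, 0, 50], [0, 0, -160, 0, 0, 0, 50], [0, 0, -160, 0, 0, 0, 50]]

```text
time: 15.22
position: [0.514, -0.2497, 0.2531]
eef_rot: [[0.878, -0.477, 0.018], [-0.477, -0.879, -0.007], [0.019, -0.003, -1.0]]
ft_force: [0.6, -1.3, 1.1]
grip_width: 0.05
```

```bash
cat >> h.py <<'E'
def state():
    s=robot.sense(); q=s['position'][:2]-C0
    print('t%.1f w%.1f F%s pos%s case(%.1f,%.1f) J%s'%(s['time'],s['grip_width']*1000,s['ft_force'].round(1),s['position'].round(4),q@CX*1000,q@CYv*1000,s['joints'].round(2)))
    return s
E
python3 - <<'E'
from h import *
s=state()
p,d,m=snap('wrist'); C=wcloud(m,d); X=C[d>0]; l=np.c_[(X[:,:2]-C0)@CX,(X[:,:2]-C0)@CYv,X[:,2]]*1000
t=l[(abs(l[:,0])<45)&(abs(l[:,1]+95)<20)&(l[:,2]>130)&(l[:,2]<165)]; 
if len(t)>9: print(len(t),np.percentile(t[:,2],[50,95]),np.median(t,0))
x,y=.6059,.1959
plan([('via',[.53,-.0,.27],down(-50)),('B',[x,y,.22],down(-72)),('dn',[x,y,.126],down(-72))])
E
```

```text
t15.2 w50.0 F[ 0.6 -1.3  1.1] pos[ 0.514  -0.2497  0.2531] case(5.7,-98.6) J[-0.23  0.26  0.75  1.68 -0.19  1.25  0.06]
633 [148.74541609 150.17324781] [  2.23544634 -93.59305797 148.74541609]
via [-102.8, -226.9, -21.6] [-0.25, -0.75, 21.5] rows>=6.0
B [-101.3, -184.1, 50.0] [0.0, 0.0, 22.0] rows>=5.2
dn [0.0, 0.0, 94.0] [0.0, 0.0, 0.0] rows>=2.3
```

Cell A is seated with its top at 149–150 mm. Next is cell B.

apply_moves:
  increments:
    - [[-103, -227, -22, 0, -0.5, 21.5, 50], [-103, -227, -22, 0, -0.5, 21.5, 50], [-103, -227, -22, 0, -0.5, 21.5, 50], [-103, -227, -22, 0, -0.5, 21.5, 50], [-103, -227, -22, 0, -0.5, 21.5, 50], [-103, -227, -22, 0, -0.5, 21.5, 50], [-103, -227, -22, 0, -0.5, 21.5, 50], [-103, -227, -22, 0, -0.5, 21.5, 50]]

```text
time: 15.93
position: [0.5272, 0.0091, 0.2649]
eef_rot: [[0.651, -0.759, -0.005], [-0.759, -0.651, 0.006], [-0.008, 0.0, -1.0]]
ft_force: [-0.7, 0.3, 0.9]
grip_width: 0.0503
```

apply_moves:
  increments:
    - [[-101, -184, 0, 0, 0, 22, 50], [-101, -184, 0, 0, 0, 22, 50], [-101, -184, 10, 0, 0, 22, 50], [-101, -184, 20, 0, 0, 22, 50], [-101, -184, 30, 0, 0, 22, 50], [-101, -184, 50, 0, 0, 22, 50], [-101, -184, 50, 0, 0, 22, 50], [-101, -184, 50, 0, 0, 22, 50], [-101, -184, 50, 0, 0, 22, 50]]

```text
time: 16.68
position: [0.6036, 0.1953, 0.2167]
eef_rot: [[0.306, -0.952, -0.003], [-0.952, -0.306, 0.002], [-0.003, 0.002, -1.0]]
ft_force: [0.1, -0.2, -0.0]
grip_width: 0.0502
```

```bash
python3 - <<'E'
from h import *
s=state(); p,d,m=snap('wrist'); C=wcloud(m,d); X=C[d>0]
t=X[(abs(X[:,2]-.191)<.004)]
for n,(x,y) in CELL.items():
    w=t[np.hypot(t[:,0]-x,t[:,1]-y)<.025]
    if len(w)>20: r=cv2.minAreaRect((w[:,:2]*1000).astype(np.float32)); print(n,len(w),np.round(r[0],1),np.round(r[1],1),round(r[2],1))
x,y=.6059,.1959
plan([('dn',[x,y,.126],down(-72))])
E
```

```text
t16.7 w50.2 F[ 0.1 -0.2 -0. ] pos[0.6036 0.1953 0.2167] case(-127.1,335.5) J[-0.84  0.42  0.63  1.56 -0.26  1.25 -1.42]
B 930 [606.  195.5] [11.7 33.7] 18.0
C 565 [556.9 343.6] [12.8 34. ] 20.4
dn [0.4, -2.1, 91.4] [0.04, 0.21, -0.19] rows>=2.2
```

apply_moves:
  increments:
    - [[0, -2, 30, 0, 0.2, -0.2, 50], [0, -2, 60, 0, 0.2, -0.2, 50], [0, -2, 80, 0, 0.2, -0.2, 50], [0, -2, 91, 0, 0.2, -0.2, 50], [0, -2, 91, 0, 0.2, -0.2, 50], [0, -2, 91, 0, 0.2, -0.2, 38], [0, -2, 91, 0, 0.2, -0.2, 28], [0, -2, 91, 0, 0.2, -0.2, 28], [0, -2, 91, 0, 0.2, -0.2, 28], [0, -2, 91, 0, 0.2, -0.2, 28]]
  squeeze: 50

```text
time: 17.57
position: [0.6062, 0.1986, 0.1269]
eef_rot: [[0.312, -0.95, 0.001], [-0.95, -0.312, 0.001], [-0.001, -0.001, -1.0]]
ft_force: [-0.4, -1.2, 6.2]
grip_width: 0.0332
```

```bash
python3 - <<'E'
from h import *
s=state(); p,d,m=snap('wrist'); held(m,d,s)
E
```

```text
t17.6 w33.2 F[-0.4 -1.2  6.2] pos[0.6062 0.1986 0.1269] case(-126.4,339.6) J[-0.81  0.5   0.6   1.66 -0.31  1.08 -1.38]
held: ztop -65.5
top y [-4.9  2.2]
face y vs z [ 0.017 -4.119] y vs x [-0.008 -5.001]
```

apply_moves:
  increments:
    - [[0, 0, -3, 0, 0, 0, 28], [0, 0, -6.5, 0, 0, 0, 28], [0, 6, -6.5, 0, 0, 0, 28], [0, 12, -6.5, 0, 0, 0, 28], [0, 18, -7, 0, 0, 0, 28], [0, 24, -11, 0, 0, 0, 28], [0, 30, -15, 0, 0, 0, 28], [0, 36, -19, 0, 0, 0, 28], [0, 42, -23, 0, 0, 0, 28], [0, 50, -28, 0, 0, 0, 28]]

```text
time: 18.45
position: [0.5559, 0.1837, 0.1532]
eef_rot: [[0.313, -0.95, -0.004], [-0.95, -0.313, 0.001], [-0.002, 0.004, -1.0]]
ft_force: [0.4, 0.3, -1.5]
grip_width: 0.0331
```

apply_moves:
  increments:
    - [[0, 10, -6, 0, 0, 0, 28], [0, 20, -15, 0, 0, 0, 28], [0, 20, -50, 0, 0, 0, 28], [0, 20, -85, 0, 0, 0, 28], [0, 20, -85, 0, 0, 0, 28]]

```text
time: 18.87
position: [0.5418, 0.1782, 0.2452]
eef_rot: [[0.313, -0.95, 0.008], [-0.95, -0.313, 0.007], [-0.004, -0.009, -1.0]]
ft_force: [2.1, 0.1, -0.2]
grip_width: 0.0332
```

```bash
python3 - <<'E'
from h import *
s=state(); p,d,m=snap('wrist'); held(m,d,s)
D=down(CY)
plan([('via',[.52,0.0,.265],down(-50)),('above',case(0,SLOT[1],.21),D)])
E
```

```text
t18.9 w33.2 F[ 2.1  0.1 -0.2] pos[0.5418 0.1782 0.2452] case(-173.4,291.1) J[-0.93  0.26  0.66  1.69 -0.17  1.24 -1.48]
held: ztop -65.4
top y [-4.9  2.2]
face y vs z [ 0.019 -4.023] y vs x [-0.01  -5.017]
via [162.5, 74.9, -23.7] [-0.32, 0.14, -21.76] rows>=4.3
above [162.4, 117.4, 55.0] [0.0, 0.0, -21.6] rows>=5.0
```

apply_moves:
  increments:
    - [[162, 75, -24, 0, 0, -21.8, 28], [162, 75, -24, 0, 0, -21.8, 28], [162, 75, -24, 0, 0, -21.8, 28], [162, 75, -24, 0, 0, -21.8, 28], [162, 75, -24, 0, 0, -21.8, 28], [162, 75, -24, 0, 0, -21.8, 28]]

```text
time: 19.42
position: [0.5163, -0.006, 0.262]
eef_rot: [[0.636, -0.772, -0.004], [-0.772, -0.636, -0.0], [-0.002, 0.003, -1.0]]
ft_force: [-0.5, -0.2, -1.2]
grip_width: 0.0332
```

apply_moves:
  increments:
    - [[162, 116, 5, 0, 0, -21.6, 28], [162, 116, 5, 0, 0, -21.6, 28], [162, 116, 5, 0, 0, -21.6, 28], [162, 116, 5, 0, 0, -21.6, 28], [162, 116, 5, 0, 0, -21.6, 28], [162, 116, 25, 0, 0, -21.6, 28], [162, 116, 55, 0, 0, -21.6, 28], [162, 116, 55, 0, 0, -21.6, 28], [162, 116, 55, 0, 0, -21.6, 28], [162, 116, 55, 0, 0, -21.6, 28]]

```text
time: 20.25
position: [0.5339, -0.1971, 0.2073]
eef_rot: [[0.881, -0.473, -0.003], [-0.473, -0.881, 0.001], [-0.003, 0.0, -1.0]]
ft_force: [0.4, -0.2, -0.8]
grip_width: 0.0332
```

```bash
python3 - <<'E'
from h import *
s=state(); p,d,m=snap('wrist'); held(m,d,s)
D=down(CY)
plan([('seat',case(0,SLOT[1]+.001,.085),D)])
E
```

```text
t20.2 w33.2 F[ 0.4 -0.2 -0.8] pos[ 0.5339 -0.1971  0.2073] case(-1.8,-42.8) J[-0.32  0.32  0.76  1.73 -0.23  1.19  0.  ]
held: ztop -65.4
top y [-5.6  1.6]
face y vs z [ 0.019 -4.742] y vs x [-0.014 -5.707]
seat [1.3, 1.0, 123.1] [0.01, 0.07, 0.17] rows>=3.0
```

apply_moves:
  increments:
    - [[1.5, 2, 30, 0, 0, 0.2, 28], [1.5, 2, 55, 0, 0, 0.2, 28], [1.5, 2, 70, 0, 0, 0.2, 28], [1.5, 2, 76, 0, 0, 0.2, 28], [1.5, 2, 82, 0, 0, 0.2, 28], [1.5, 2, 88, 0, 0, 0.2, 28], [1.5, 2, 94, 0, 0, 0.2, 28], [1.5, 2, 100, 0, 0, 0.2, 28], [1.5, 2, 106, 0, 0, 0.2, 28], [1.5, 2, 110, 0, 0, 0.2, 28]]

```text
time: 21.13
position: [0.5337, -0.2008, 0.0967]
eef_rot: [[0.878, -0.478, -0.002], [-0.478, -0.878, 0.001], [-0.002, 0.0, -1.0]]
ft_force: [1.1, 1.3, -0.3]
grip_width: 0.0333
```

apply_moves:
  increments:
    - [[0, 0, 5, 0, 0, 0, 28], [0, 0, 9, 0, 0, 0, 28], [0, 0, 12, 0, 0, 0, 28], [0, 0, 13, 0, 0, 0, 28], [0, 0, 13.5, 0, 0, 0, 28], [0, 0, 13.5, 0, 0, 0, 28]]

```text
time: 21.63
position: [0.5342, -0.2012, 0.0848]
eef_rot: [[0.878, -0.478, -0.001], [-0.478, -0.878, 0.001], [-0.001, -0.0, -1.0]]
ft_force: [0.5, 3.1, 8.7]
grip_width: 0.0333
```

```bash
python3 - <<'E'
from h import *
s=state(); p,d,m=snap('wrist'); held(m,d,s)
E
```

```text
t21.6 w33.3 F[0.5 3.1 8.7] pos[ 0.5342 -0.2012  0.0848] case(0.4,-46.3) J[-0.25  0.46  0.69  1.86 -0.35  0.95  0.1 ]
held: ztop -65.5
top y [-5.7  1.4]
face y vs z [ 0.017 -4.933] y vs x [-0.01  -5.824]
```

apply_moves:
  increments:
    - [[0, 0, 0, 0, 0, 0, 40], [0, 0, 0, 0, 0, 0, 50], [0, 0, 0, 0, 0, 0, 50], [0, 0, 0, 0, 0, 0, 50], [0, 0, -10, 0, 0, 0, 50], [0, 0, -40, 0, 0, 0, 50], [0, 0, -80, 0, 0, 0, 50], [0, 0, -120, 0, 0, 0, 50], [0, 0, -170, 0, 0, 0, 50], [0, 0, -170, 0, 0, 0, 50]]

```text
time: 22.52
position: [0.537, -0.204, 0.2614]
eef_rot: [[0.878, -0.479, 0.009], [-0.479, -0.878, -0.003], [0.01, -0.002, -1.0]]
ft_force: [0.4, -1.6, 0.3]
grip_width: 0.0503
```

```bash
python3 - <<'E'
from h import *
s=state()
p,d,m=snap('wrist'); C=wcloud(m,d); X=C[d>0]; l=np.c_[(X[:,:2]-C0)@CX,(X[:,:2]-C0)@CYv,X[:,2]]*1000
t=l[(abs(l[:,0])<45)&(abs(l[:,1]+45)<20)&(l[:,2]>130)&(l[:,2]<165)]; 
if len(t)>9: print(len(t),np.percentile(t[:,2],[50,95]),np.median(t,0))
x,y=.5565,.3435
plan([('via',[.50,.03,.27],down(-50)),('C1',[.52,.2,.26],down(-62)),('C',[x,y,.22],down(-72)),('dn',[x,y,.126],down(-72))])
E
```

```text
t22.5 w50.3 F[ 0.4 -1.6  0.3] pos[ 0.537  -0.204   0.2614] case(4.2,-47.5) J[-0.34  0.28  0.78  1.66 -0.2   1.28 -0.02]
613 [148.76314264 150.21135061] [  1.54567726 -43.4118494  148.76314264]
via [-143.9, -187.5, -10.8] [-0.19, -0.45, 21.39] rows>=5.7
C1 [-117.4, -124.6, 10.0] [0.0, 0.0, 12.0] rows>=4.1
C [-109.6, -99.6, 40.0] [0.0, 0.0, 10.0] rows>=3.7
dn [0.0, 0.0, 94.0] [0.0, 0.0, 0.0] rows>=2.3
```

Cell B is seated. Next is cell C.

apply_moves:
  increments:
    - [[-144, -187, -11, 0, -0.4, 21.4, 50], [-144, -187, -11, 0, -0.4, 21.4, 50], [-144, -187, -11, 0, -0.4, 21.4, 50], [-144, -187, -11, 0, -0.4, 21.4, 50], [-144, -187, -11, 0, -0.4, 21.4, 50], [-144, -187, -11, 0, -0.4, 21.4, 50], [-144, -187, -11, 0, -0.4, 21.4, 50]]

```text
time: 23.15
position: [0.4949, 0.041, 0.2638]
eef_rot: [[0.653, -0.758, -0.01], [-0.758, -0.653, 0.009], [-0.013, 0.002, -1.0]]
ft_force: [0.8, 0.5, -0.5]
grip_width: 0.0503
```

apply_moves:
  increments:
    - [[-117, -125, 10, 0, 0, 12, 50], [-117, -125, 10, 0, 0, 12, 50], [-117, -125, 10, 0, 0, 12, 50], [-117, -125, 10, 0, 0, 12, 50], [-117, -125, 10, 0, 0, 12, 50]]

```text
time: 23.57
position: [0.5154, 0.2113, 0.2533]
eef_rot: [[0.48, -0.877, -0.01], [-0.877, -0.48, 0.007], [-0.011, 0.006, -1.0]]
ft_force: [-1.1, 1.0, 0.6]
grip_width: 0.0499
```

apply_moves:
  increments:
    - [[-110, -100, 10, 0, 0, 10, 50], [-110, -100, 20, 0, 0, 10, 50], [-110, -100, 30, 0, 0, 10, 50], [-110, -100, 40, 0, 0, 10, 50], [-110, -100, 40, 0, 0, 10, 50], [-110, -100, 40, 0, 0, 10, 50], [-110, -100, 40, 0, 0, 10, 50]]

```text
time: 24.15
position: [0.5536, 0.3441, 0.2151]
eef_rot: [[0.308, -0.951, -0.009], [-0.951, -0.308, 0.002], [-0.005, 0.007, -1.0]]
ft_force: [0.3, 0.4, 0.0]
grip_width: 0.0501
```

```bash
python3 - <<'E'
from h import *
s=state(); p,d,m=snap('wrist'); C=wcloud(m,d); X=C[d>0]
t=X[(abs(X[:,2]-.191)<.004)]
for n,(x,y) in CELL.items():
    w=t[np.hypot(t[:,0]-x,t[:,1]-y)<.025]
    if len(w)>20: r=cv2.minAreaRect((w[:,:2]*1000).astype(np.float32)); print(n,len(w),np.round(r[0],1),np.round(r[1],1),round(r[2],1)); x,y=np.array(r[0])/1000
plan([('dn',[x,y,.126],down(-72))])
E
```

```text
t24.1 w50.1 F[0.3 0.4 0. ] pos[0.5536 0.3441 0.2151] case(-241.9,442.6) J[-1.04  0.45  0.59  1.51 -0.26  1.26 -1.66]
C 959 [556.8 344.7] [12.7 33.9] 20.9
dn [0.4, -3.6, 89.9] [0.35, 0.33, -0.13] rows>=2.2
```

apply_moves:
  increments:
    - [[0, -3.5, 30, 0.3, 0.3, -2, 50], [0, -3.5, 60, 0.3, 0.3, -2, 50], [0, -3.5, 80, 0.3, 0.3, -2, 50], [0, -3.5, 90, 0.3, 0.3, -2, 50], [0, -3.5, 90, 0.3, 0.3, -2, 50], [0, -3.5, 90, 0.3, 0.3, -2, 38], [0, -3.5, 90, 0.3, 0.3, -2, 28], [0, -3.5, 90, 0.3, 0.3, -2, 28], [0, -3.5, 90, 0.3, 0.3, -2, 28], [0, -3.5, 90, 0.3, 0.3, -2, 28]]
  squeeze: 50

```text
time: 25.03
position: [0.5575, 0.3475, 0.1276]
eef_rot: [[0.342, -0.94, 0.002], [-0.94, -0.342, 0.003], [-0.002, -0.003, -1.0]]
ft_force: [1.1, -1.6, 5.6]
grip_width: 0.0329
```

```bash
python3 - <<'E'
from h import *
s=state(); p,d,m=snap('wrist'); held(m,d,s)
E
```

```text
t25.0 w32.9 F[ 1.1 -1.6  5.6] pos[0.5575 0.3475 0.1276] case(-240.0,447.4) J[-1.01  0.52  0.56  1.61 -0.3   1.09 -1.6 ]
held: ztop -64.8
top y [-5.   2.5]
face y vs z [ 0.029 -3.604] y vs x [-2.000e-03 -5.087e+00]
```

apply_moves:
  increments:
    - [[0, 0, -3, 0, 0, 0, 28], [0, 0, -6.5, 0, 0, 0, 28], [0, 6, -6.5, 0, 0, 0, 28], [0, 12, -6.5, 0, 0, 0, 28], [0, 18, -7, 0, 0, 0, 28], [0, 24, -11, 0, 0, 0, 28], [0, 30, -15, 0, 0, 0, 28], [0, 36, -19, 0, 0, 0, 28], [0, 42, -23, 0, 0, 0, 28], [0, 50, -28, 0, 0, 0, 28]]

```text
time: 25.92
position: [0.5081, 0.33, 0.1539]
eef_rot: [[0.342, -0.94, -0.002], [-0.94, -0.342, 0.001], [-0.002, 0.002, -1.0]]
ft_force: [-0.3, 0.5, -0.7]
grip_width: 0.0335
```

apply_moves:
  increments:
    - [[0, 10, -6, 0, 0, 0, 28], [0, 20, -15, 0, 0, 0, 28], [0, 20, -50, 0, 0, 0, 28], [0, 20, -85, 0, 0, 0, 28], [0, 20, -85, 0, 0, 0, 28]]

```text
time: 26.33
position: [0.4936, 0.325, 0.2463]
eef_rot: [[0.342, -0.94, 0.008], [-0.94, -0.342, 0.01], [-0.006, -0.011, -1.0]]
ft_force: [2.4, 0.1, -0.0]
grip_width: 0.0331
```

```bash
python3 - <<'E'
from h import *
s=state(); p,d,m=snap('wrist'); held(m,d,s)
D=down(CY)
plan([('via',[.49,0.15,.265],down(-56)),('via2',[.51,0.02,.265],down(-42)),('above',case(0,SLOT[2]+.001,.21),D)])
E
```

```text
t26.3 w33.1 F[ 2.4  0.1 -0. ] pos[0.4936 0.325  0.2463] case(-285.6,397.3) J[-1.14  0.29  0.61  1.64 -0.18  1.25 -1.71]
held: ztop -64.7
top y [-5.   2.6]
face y vs z [ 0.024 -3.847] y vs x [ 1.000e-03 -5.097e+00]
via [162.9, 61.7, -23.0] [-0.43, 0.24, -13.99] rows>=4.2
via2 [119.0, 56.1, 0.0] [0.0, 0.0, -14.0] rows>=3.2
above [153.3, 97.4, 55.0] [0.0, 0.0, -13.6] rows>=4.6
```

apply_moves:
  increments:
    - [[163, 62, -23, 0, 0, -14, 28], [163, 62, -23, 0, 0, -14, 28], [163, 62, -23, 0, 0, -14, 28], [163, 62, -23, 0, 0, -14, 28], [163, 62, -23, 0, 0, -14, 28]]

```text
time: 26.8
position: [0.4876, 0.1396, 0.2618]
eef_rot: [[0.551, -0.835, -0.002], [-0.835, -0.551, -0.001], [-0.0, 0.002, -1.0]]
ft_force: [0.2, -0.6, -1.2]
grip_width: 0.0328
```

apply_moves:
  increments:
    - [[119, 56, 0, 0, 0, -14, 28], [119, 56, 0, 0, 0, -14, 28], [119, 56, 0, 0, 0, -14, 28], [119, 56, 0, 0, 0, -14, 28]]

```text
time: 27.13
position: [0.5071, 0.0118, 0.2609]
eef_rot: [[0.739, -0.674, -0.002], [-0.674, -0.739, -0.001], [-0.001, 0.002, -1.0]]
ft_force: [0.2, -0.4, -1.1]
grip_width: 0.0333
```

apply_moves:
  increments:
    - [[153, 97, 0, 0, 0, -13.6, 28], [153, 97, 0, 0, 0, -13.6, 28], [153, 97, 0, 0, 0, -13.6, 28], [153, 97, 0, 0, 0, -13.6, 28], [153, 97, 15, 0, 0, -13.6, 28], [153, 97, 35, 0, 0, -13.6, 28], [153, 97, 55, 0, 0, -13.6, 28], [153, 97, 55, 0, 0, -13.6, 28], [153, 97, 55, 0, 0, -13.6, 28], [153, 97, 55, 0, 0, -13.6, 28]]

```text
time: 27.97
position: [0.5572, -0.1548, 0.2066]
eef_rot: [[0.88, -0.474, -0.001], [-0.474, -0.88, 0.001], [-0.001, -0.001, -1.0]]
ft_force: [0.6, -0.3, -0.9]
grip_width: 0.0335
```

```bash
python3 - <<'E'
from h import *
s=state(); p,d,m=snap('wrist'); held(m,d,s)
D=down(CY)
plan([('seat',case(0,SLOT[2],.085),D)])
E
```

```text
t28.0 w33.5 F[ 0.6 -0.3 -0.9] pos[ 0.5572 -0.1548  0.2066] case(-1.5,5.4) J[-0.42  0.35  0.79  1.72 -0.26  1.19 -0.05]
held: ztop -64.8
top y [-5.7  2. ]
face y vs z [ 0.023 -4.584] y vs x [-1.000e-03 -5.769e+00]
seat [1.1, 0.7, 122.1] [-0.08, 0.02, 0.08] rows>=2.9
```

apply_moves:
  increments:
    - [[1.3, 0, 30, 0, 0, 0, 28], [1.3, 0, 55, 0, 0, 0, 28], [1.3, 0, 70, 0, 0, 0, 28], [1.3, 0, 76, 0, 0, 0, 28], [1.3, 0, 82, 0, 0, 0, 28], [1.3, 0, 88, 0, 0, 0, 28], [1.3, 0, 94, 0, 0, 0, 28], [1.3, 0, 100, 0, 0, 0, 28], [1.3, 0, 106, 0, 0, 0, 28], [1.3, 0, 110, 0, 0, 0, 28]]

```text
time: 28.85
position: [0.5578, -0.1557, 0.0954]
eef_rot: [[0.88, -0.475, -0.002], [-0.475, -0.88, 0.001], [-0.002, -0.0, -1.0]]
ft_force: [-0.6, 0.9, -1.3]
grip_width: 0.033
```

apply_moves:
  increments:
    - [[0, 0, 5, 0, 0, 0, 28], [0, 0, 9, 0, 0, 0, 28], [0, 0, 11, 0, 0, 0, 28], [0, 0, 12, 0, 0, 0, 28], [0, 0, 12.5, 0, 0, 0, 28], [0, 0, 12.5, 0, 0, 0, 28]]

```text
time: 29.35
position: [0.5581, -0.156, 0.0854]
eef_rot: [[0.88, -0.476, -0.001], [-0.476, -0.88, 0.003], [-0.002, -0.002, -1.0]]
ft_force: [-2.9, 1.6, 12.6]
grip_width: 0.0332
```

```bash
python3 - <<'E'
from h import *
s=state(); p,d,m=snap('wrist'); held(m,d,s)
E
```

```text
t29.4 w33.2 F[-2.9  1.6 12.6] pos[ 0.5581 -0.156   0.0854] case(-0.1,4.9) J[-0.35  0.48  0.72  1.84 -0.38  0.97  0.04]
held: ztop -64.9
top y [-5.8  1.9]
face y vs z [ 0.027 -4.407] y vs x [-2.000e-03 -5.788e+00]
```

apply_moves:
  increments:
    - [[0, 0, 0, 0, 0, 0, 40], [0, 0, 0, 0, 0, 0, 50], [0, 0, 0, 0, 0, 0, 50], [0, 0, 0, 0, 0, 0, 50], [0, 0, -10, 0, 0, 0, 50], [0, 0, -40, 0, 0, 0, 50], [0, 0, -80, 0, 0, 0, 50], [0, 0, -120, 0, 0, 0, 50], [0, 0, -170, 0, 0, 0, 50], [0, 0, -170, 0, 0, 0, 50]]

```text
time: 30.23
position: [0.5616, -0.1582, 0.2613]
eef_rot: [[0.879, -0.476, 0.011], [-0.476, -0.879, -0.001], [0.01, -0.004, -1.0]]
ft_force: [0.7, -0.4, 0.1]
grip_width: 0.05
```

```bash
python3 - <<'E'
from h import *
s=state()
p,d,m=snap('wrist'); C=wcloud(m,d); X=C[d>0]; l=np.c_[(X[:,:2]-C0)@CX,(X[:,:2]-C0)@CYv,X[:,2]]*1000
for y in SLOT:
    t=l[(abs(l[:,0])<25)&(abs(l[:,1]-y*1000)<20)&(l[:,2]>130)&(l[:,2]<165)]; 
    if len(t)>9: print(len(t),np.percentile(t[:,2],[50,95]),np.median(t,0))
plan([('can',[.477,.0,.25],down(CY))])
E
```

```text
t30.2 w50.0 F[ 0.7 -0.4  0.1] pos[ 0.5616 -0.1582  0.2613] case(4.1,4.5) J[-0.44  0.31  0.82  1.64 -0.23  1.29 -0.08]
593 [147.96402992 150.04142201] [  2.08874934 -91.20953795 147.96402992]
624 [148.52886009 150.13149138] [  1.30426223 -41.98535229 148.52886009]
585 [148.76688112 150.20072829] [  0.59512481   6.24238903 148.76688112]
can [-149.4, -98.7, 9.2] [-0.25, -0.49, -0.01] rows>=4.3
```

All three cells are in, with tops at 149–150 mm. Now to the canister.

apply_moves:
  increments:
    - [[-168, -134, 10, 0, -0.5, 0, 85], [-168, -134, 10, 0, -0.5, 0, 85], [-168, -134, 10, 0, -0.5, 0, 85], [-168, -134, 10, 0, -0.5, 0, 85], [-168, -134, 10, 0, -0.5, 0, 85], [-168, -134, 10, 0, -0.5, 0, 85], [-168, -134, 10, 0, -0.5, 0, 85], [-168, -134, 10, 0, -0.5, 0, 85]]

```text
time: 30.95
position: [0.4737, 0.0413, 0.2435]
eef_rot: [[0.88, -0.475, -0.01], [-0.475, -0.88, 0.005], [-0.011, 0.0, -1.0]]
ft_force: [-0.1, -1.2, 0.6]
grip_width: 0.0851
```

```bash
python3 - <<'E'
from h import *
s=state()
p,d,m=snap('wrist','w7.png'); C=wcloud(m,d); ok=(d>0)&(abs(C[...,2]-.0635)<.004)
n,l,st,ce=cv2.connectedComponentsWithStats(ok.astype(np.uint8))
for i in range(1,n):
    if st[i,4]>150:
        q=C[l==i]; print(st[i],cv2.minEnclosingCircle((q[:,:2]*1000).astype(np.float32)),q.mean(0).round(4),p[l==i].mean(0).round(0))
L=(C-s['position'])@s['eef_rot']*1000
q=L[(d>0)&(L[...,2]<-20)&(L[...,2]>-75)&(abs(L[...,1])<14)]; print('finger low z',np.percentile(q[:,2],[90,99,100]),np.abs(q[:,0]).min(),np.abs(q[:,0]).max())
E
```

```text
t30.9 w85.1 F[-0.1 -1.2  0.6] pos[0.4737 0.0413 0.2435] case(-168.1,138.2) J[-0.86  0.06  0.72  1.88 -0.05  1.23 -0.62]
[105  15  37  51 228] ((391.94073486328125, 275.0751953125), 31.30025291442871) [0.3801 0.2912 0.0635] [100. 102.  98.]
[482  68  21  48 180] ((763.0387573242188, 15.791199684143066), 30.09388542175293) [0.7479 0.0203 0.0639] [84. 79. 65.]
[ 265  155   46   45 1590] ((476.78411865234375, 38.5567626953125), 25.862571716308594) [0.4771 0.0391 0.0631] [186. 187. 188.]
[ 168  166   42   43 1394] ((369.1843566894531, 83.36302185058594), 26.28147315979004) [0.3705 0.0833 0.0631] [16. 44. 99.]
[408 203  35  41 165] ((599.7696533203125, -88.79020690917969), 27.846885681152344) [ 0.6069 -0.1036  0.0635] [58. 61. 60.]
[ 209  251   41   38 1177] ((356.4952087402344, -31.17119789123535), 26.963756561279297) [ 0.3583 -0.0298  0.0631] [218. 112.   4.]
finger low z [-51.65060595 -47.17114796 -45.5706102 ] 41.285232106983656 56.77438783396521
```

View pics/w7.png

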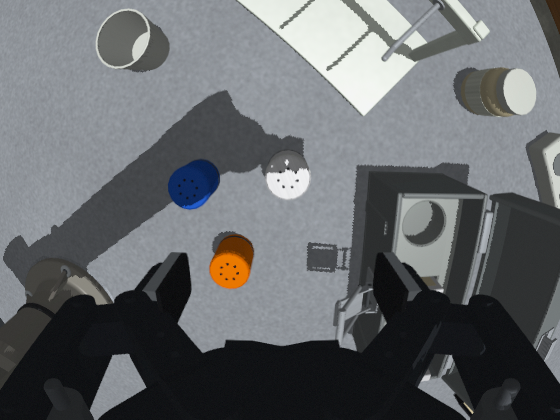

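The white canister is at (288,175), unmoved at (0.477, 0.0386). The blue look-alike at (194,184) and the orange one at (231,262) stay clear.

```bash
python3 - <<'E'
from h import *
D=down(CY)
plan([('mid',[.4769,.0387,.08],D),('g',[.4769,.0387,.002],D)])
E
```

```text
mid [4.7, -0.1, 163.6] [0.02, 0.58, -0.09] rows>=3.9
g [0.0, 0.0, 78.0] [0.0, 0.0, 0.0] rows>=1.9
```

apply_moves:
  increments:
    - [[4.7, 0, 40, 0, 0.6, 0, 72], [4.7, 0, 80, 0, 0.6, 0, 72], [4.7, 0, 120, 0, 0.6, 0, 72], [4.7, 0, 150, 0, 0.6, 0, 72], [4.7, 0, 164, 0, 0.6, 0, 72], [4.7, 0, 164, 0, 0.6, 0, 72]]

```text
time: 31.5
position: [0.474, 0.0371, 0.0765]
eef_rot: [[0.878, -0.479, -0.007], [-0.479, -0.878, -0.004], [-0.004, 0.007, -1.0]]
ft_force: [0.2, 0.5, -0.3]
grip_width: 0.0718
```

apply_moves:
  increments:
    - [[0, 0, 20, 0, 0, 0, 72], [0, 0, 40, 0, 0, 0, 72], [0, 0, 60, 0, 0, 0, 72], [0, 0, 72, 0, 0, 0, 72], [0, 0, 78, 0, 0, 0, 72], [0, 0, 78, 0, 0, 0, 72]]

```text
time: 32.0
position: [0.4771, 0.039, 0.0017]
eef_rot: [[0.879, -0.477, -0.0], [-0.477, -0.879, -0.0], [0.0, 0.001, -1.0]]
ft_force: [-1.2, 0.0, 0.5]
grip_width: 0.0718
```

```bash
python3 - <<'E'
from h import *
s=state()
p,d,m=snap('wrist','w8.png'); C=wcloud(m,d); ok=(d>0)&(abs(C[...,2]-.0635)<.004)&(np.hypot(C[...,0]-.477,C[...,1]-.0386)<.05)
q=C[ok]; print(cv2.minEnclosingCircle((q[:,:2]*1000).astype(np.float32)))
plan([('g',[.4769,.0387,.002],down(CY))])
E
```

```text
t32.0 w71.8 F[-1.2  0.   0.5] pos[0.4771 0.039  0.0017] case(-164.1,137.9) J[-0.67  0.42  0.61  2.13 -0.37  0.69 -0.32]
((481.1458740234375, 46.3626708984375), 49.10006332397461)
g [-0.3, 0.9, 0.4] [-0.03, -0.05, -0.08] rows>=0.0
```

apply_moves:
  increments:
    - [[0, 0.5, 0, 0, 0, 0, 60], [0, 0.5, 0, 0, 0, 0, 46], [0, 0.5, 0, 0, 0, 0, 46], [0, 0.5, 0, 0, 0, 0, 46], [0, 0.5, 0, 0, 0, 0, 46], [0, 0.5, 0, 0, 0, 0, 46], [0, 0.5, -10, 0, 0, 0, 46], [0, 0.5, -40, 0, 0, 0, 46], [0, 0.5, -70, 0, 0, 0, 46]]
  squeeze: 50

```text
time: 32.8
position: [0.475, 0.0395, 0.0725]
eef_rot: [[0.88, -0.476, -0.003], [-0.476, -0.88, -0.001], [-0.002, 0.002, -1.0]]
ft_force: [1.3, 1.0, -0.3]
grip_width: 0.0505
```

```bash
python3 - <<'E'
from h import *
s=state()
plan([('up',[*s['position'][:2],.2],down(CY)),('above',case(.0005,.0865,.2),down(CY)),('low',case(.0005,.0865,.085),down(CY)),('seat',case(.0005,.0865,.047),down(CY))])
E
```

```text
t32.8 w50.5 F[ 1.3  1.  -0.3] pos[0.475  0.0395 0.0725] case(-166.2,137.3) J[-0.76  0.3   0.69  2.08 -0.25  0.84 -0.42]
up [-0.3, 0.2, -127.5] [0.1, 0.12, -0.01] rows>=3.1
above [166.7, 50.8, 0.0] [0.0, 0.0, 0.0] rows>=4.2
low [0.0, 0.0, 115.0] [0.0, 0.0, 0.0] rows>=2.8
seat [0.0, 0.0, 38.0] [0.0, 0.0, 0.0] rows>=0.9
```

apply_moves:
  increments:
    - [[0, 0, -40, 0, 0, 0, 46], [0, 0, -80, 0, 0, 0, 46], [0, 0, -127, 0, 0, 0, 46], [30, 10, -127, 0, 0, 0, 46], [70, 20, -127, 0, 0, 0, 46], [110, 33, -127, 0, 0, 0, 46], [145, 44, -127, 0, 0, 0, 46], [166, 51, -127, 0, 0, 0, 46], [166, 51, -127, 0, 0, 0, 46], [166, 51, -127, 0, 0, 0, 46]]

```text
time: 33.63
position: [0.5979, -0.0853, 0.1991]
eef_rot: [[0.879, -0.478, -0.0], [-0.478, -0.879, -0.0], [-0.0, 0.0, -1.0]]
ft_force: [-1.6, -0.4, -1.6]
grip_width: 0.05
```

apply_moves:
  increments:
    - [[0, 0, 20, 0, 0, 0, 46], [0, 0, 40, 0, 0, 0, 46], [0, 0, 60, 0, 0, 0, 46], [0, 0, 70, 0, 0, 0, 46], [0, 0, 70, 0, 0, 0, 46], [0, 0, 70, 0, 0, 0, 46]]

```text
time: 34.13
position: [0.5978, -0.0828, 0.1291]
eef_rot: [[0.88, -0.474, -0.0], [-0.474, -0.88, 0.001], [-0.001, -0.001, -1.0]]
ft_force: [-0.1, 0.4, -1.0]
grip_width: 0.0504
```

```bash
python3 - <<'E'
from h import *
s=state()
p,d,m=snap('wrist','w9.png'); C=wcloud(m,d); L=(C-s['position'])@s['eef_rot']*1000
q=L[(d>0)&(L[...,2]>-75)&(L[...,2]<-48)&(np.abs(L[...,0])<24)&(np.abs(L[...,1])<35)]; zt=np.percentile(q[:,2],5)
t=q[q[:,2]<zt+3]; print(len(t),zt,t.min(0).round(1),t.max(0).round(1),cv2.minEnclosingCircle(t[:,:2].astype(np.float32)))
# tilt of the top plane
A=np.c_[t[:,:2],np.ones(len(t))]; print(np.linalg.lstsq(A,t[:,2],rcond=None)[0].round(4))
win=(d>0)&(C[...,2]<.0715); l=np.c_[((C[win][:,:2]-C0)@CX),((C[win][:,:2]-C0)@CYv)]*1000
plan([('seat',case(.0005,.0865,.047),down(CY))])
E
```

```text
t34.1 w50.4 F[-0.1  0.4 -1. ] pos[ 0.5978 -0.0828  0.1291] case(-0.0,88.1) J[-0.49  0.47  0.75  1.74 -0.36  1.07 -0.11]
9631 -60.89722492610985 [-24.  -24.8 -62. ] [ 24.   27.  -57.9] ((-0.458896666765213, 1.159364938735962), 26.04645347595215)
[-1.60000e-03 -7.90000e-03 -5.99467e+01]
seat [-0.5, 1.7, 82.9] [-0.08, -0.05, 0.07] rows>=2.0
```

View pics/w9.png

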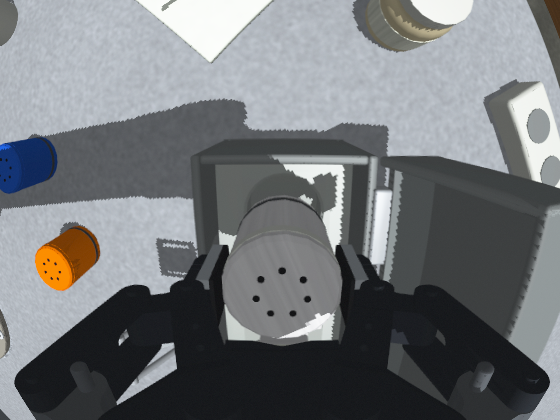

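Canister is held at (282,272), centred over the pocket.

apply_moves:
  increments:
    - [[1, 0.7, 20, 0, 0, 0, 46], [1, 0.7, 38, 0, 0, 0, 46], [1, 0.7, 46, 0, 0, 0, 46], [1, 0.7, 52, 0, 0, 0, 46], [1, 0.7, 58, 0, 0, 0, 46], [1, 0.7, 64, 0, 0, 0, 46], [1, 0.7, 70, 0, 0, 0, 46], [1, 0.7, 75, 0, 0, 0, 46], [1, 0.7, 78, 0, 0, 0, 46], [1, 0.7, 78, 0, 0, 0, 46]]

```text
time: 35.02
position: [0.5982, -0.0848, 0.05]
eef_rot: [[0.88, -0.475, -0.001], [-0.475, -0.88, 0.001], [-0.001, 0.0, -1.0]]
ft_force: [0.0, 0.7, -1.0]
grip_width: 0.0502
```

```bash
python3 - <<'E'
from h import *
s=state()
p,d,m=snap('wrist'); C=wcloud(m,d); L=(C-s['position'])@s['eef_rot']*1000
q=L[(d>0)&(L[...,2]>-75)&(L[...,2]<-48)&(np.abs(L[...,0])<24)&(np.abs(L[...,1])<35)]; zt=np.percentile(q[:,2],5); print(zt)
E
```

```text
t35.0 w50.2 F[ 0.   0.7 -1. ] pos[ 0.5982 -0.0848  0.05  ] case(1.3,86.5) J[-0.44  0.57  0.69  1.81 -0.44  0.93 -0.05]
-60.92586232015023
```

apply_moves:
  increments:
    - [[-0.5, 0, 1, 0, 0, 0, 46], [-0.5, 0, 2, 0, 0, 0, 46], [-0.5, 0, 2.5, 0, 0, 0, 46], [-0.5, 0, 2.5, 0, 0, 0, 46]]

```text
time: 35.4
position: [0.5983, -0.0847, 0.0483]
eef_rot: [[0.88, -0.475, 0.0], [-0.475, -0.88, 0.001], [-0.0, -0.001, -1.0]]
ft_force: [-0.9, -0.7, -1.2]
grip_width: 0.0503
```

apply_moves:
  increments:
    - [[0, 0, 0, 0, 0, 0, 58], [0, 0, 0, 0, 0, 0, 58], [0, 0, 0, 0, 0, 0, 58], [0, 0, 0, 0, 0, 0, 58], [0, 0, -10, 0, 0, 0, 58], [0, 0, -25, 0, 0, 0, 58], [0, 0, -60, 0, 0, 0, 58], [0, 0, -100, 0, 0, 0, 58], [0, 0, -140, 0, 0, 0, 58], [0, 0, -200, 0, 0, 0, 58]]

```text
time: 36.23
position: [0.5976, -0.085, 0.2322]
eef_rot: [[0.879, -0.476, -0.0], [-0.476, -0.879, 0.0], [-0.0, -0.0, -1.0]]
ft_force: [1.6, -0.4, 0.7]
grip_width: 0.0581
```

```bash
python3 - <<'E'
from h import *
s=state()
p,d,m=snap('wrist','w10.png'); C=wcloud(m,d); X=C[d>0]; l=np.c_[(X[:,:2]-C0)@CX,(X[:,:2]-C0)@CYv,X[:,2]]*1000
t=l[(abs(l[:,0])<35)&(abs(l[:,1]-86)<35)&(l[:,2]>100)&(l[:,2]<118)]; print(len(t),np.percentile(t[:,2],[5,50,95]),cv2.minEnclosingCircle(t[:,:2].astype(np.float32)))
# lid geometry in case frame
t=l[(l[:,0]>50)&(l[:,0]<170)&(abs(l[:,1])<130)&(l[:,2]>60)]
for a in range(60,260,20):
    w=t[(t[:,2]>=a)&(t[:,2]<a+20)]
    if len(w)>10: print(a,len(w),np.percentile(w[:,0],[2,50,98]).round(0))
print(l[l[:,2]>150][:,0].max() if 0 else '')
for c in('side',):
    snap(c,'side1.png'); 
    for n in('lid_edge','keeper_seat'): print(n,robot.landmark_of(n,c)[:1])
E
```

```text
t36.2 w58.1 F[ 1.6 -0.4  0.7] pos[ 0.5976 -0.085   0.2322] case(0.9,86.0) J[-0.53  0.38  0.8   1.62 -0.28  1.26 -0.17]
2268 [106.25912961 108.15451525 109.36950545] ((0.9024207592010498, 85.74107360839844), 26.229473114013672)
60 266 [50. 51. 51.]
80 555 [50. 51. 51.]
100 4164 [ 50.  80. 100.]
120 3844 [ 54.  73. 106.]
140 1753 [106. 109. 112.]
160 406 [ 75. 112. 113.]
180 16 [76. 78. 81.]
200 2786 [111. 122. 132.]
220 4812 [ 86.  97. 112.]

lid_edge [{'position': [0.6425, 0.3926], 'confidence': 0.96}]
keeper_seat [{'position': [0.643, 0.3971], 'confidence': 0.94}]
```

The canister is seated with its top at 108 mm, the same small depth bias as the cells. Next I shut the lid by pushing it forward from behind.

```bash
python3 - <<'E'
from h import *
D=down(CY)
C=np.load('pics/cl.npy'); q=C.reshape(-1,3); l=np.c_[(q[:,:2]-C0)@CX,(q[:,:2]-C0)@CYv,q[:,2]]*1000
w=l[(l[:,0]>140)&(l[:,0]<250)&(abs(l[:,1])<60)]; print('max z behind lid',np.percentile(w[:,2],[50,99,100]))
plan([('up',case(.0,.086,.285),D),('over',case(.19,.0,.285),D),('down',case(.19,.0,.15),D),('push',case(.075,0,.15),D)])
E
```

```text
max z behind lid [0.42538139 5.28437317 7.86150253]
up [-2.1, 0.6, -53.1] [-0.15, -0.16, 0.01] rows>=1.3
over [190.0, 86.0, 0.0] [0.0, 0.0, 0.0] rows>=5.0
down [0.0, 0.0, 135.0] [0.0, 0.0, 0.0] rows>=3.2
push [-115.0, 0.0, 0.0] [0.0, 0.0, 0.0] rows>=2.8
```

apply_moves:
  increments:
    - [[-2, 0, -30, 0, 0, 0, 0], [-2, 0, -53, 0, 0, 0, 0], [-2, 0, -53, 0, 0, 0, 0], [-2, 0, -53, 0, 0, 0, 0]]

```text
time: 36.77
position: [0.5964, -0.0839, 0.2826]
eef_rot: [[0.88, -0.475, -0.0], [-0.475, -0.88, 0.001], [-0.0, -0.0, -1.0]]
ft_force: [0.3, 0.8, 0.1]
grip_width: 0.0098
```

apply_moves:
  increments:
    - [[190, 86, 0, 0, 0, 0, 0], [190, 86, 0, 0, 0, 0, 0], [190, 86, 0, 0, 0, 0, 0], [190, 86, 0, 0, 0, 0, 0], [190, 86, 0, 0, 0, 0, 0], [190, 86, 0, 0, 0, 0, 0], [190, 86, 40, 0, 0, 0, 0], [190, 86, 80, 0, 0, 0, 0], [190, 86, 115, 0, 0, 0, 0], [190, 86, 135, 0, 0, 0, 0]]

```text
time: 37.6
position: [0.7189, -0.2476, 0.1395]
eef_rot: [[0.879, -0.476, -0.01], [-0.476, -0.879, 0.005], [-0.011, 0.0, -1.0]]
ft_force: [-0.1, 0.3, -0.1]
grip_width: 0.0
```

```bash
python3 - <<'E'
from h import *
s=state()
p,d,m=snap('wrist'); C=wcloud(m,d); L=(C-s['position'])@s['eef_rot']*1000
q=L[(d>0)&(L[...,2]<-20)&(L[...,2]>-75)&(abs(L[...,1])<14)&(abs(L[...,0])<30)]; print('finger low z',np.percentile(q[:,2],[90,99,100]),q[:,0].min(),q[:,0].max())
X=C[d>0]; l=np.c_[(X[:,:2]-C0)@CX,(X[:,:2]-C0)@CYv,X[:,2]]*1000
t=l[(l[:,0]<160)&(l[:,2]>195)&(l[:,2]<260)]; print(len(t),np.percentile(t[:,0],[1,50,99]),np.percentile(t[:,2],[1,99]))
E
```

```text
t37.6 w0.0 F[-0.1  0.3 -0.1] pos[ 0.7189 -0.2476  0.1395] case(184.9,0.7) J[-0.12  0.75  0.71  1.29 -0.49  1.29  0.1 ]
finger low z [-43.85249403 -38.1602935  -36.46160523] -19.640303844716748 16.741731697284322
47975 [ 88.76942413 118.62528107 157.79230079] [197.9187796  258.46775512]
```

apply_moves:
  increments:
    - [[-15, 0, -5, 0, 0.6, 0, 0], [-30, 0, -5, 0, 0.6, 0, 0], [-42, 0, -5, 0, 0.6, 0, 0], [-54, 0, -5, 0, 0.6, 0, 0], [-66, 0, -5, 0, 0.6, 0, 0], [-78, 0, -5, 0, 0.6, 0, 0], [-90, 0, -5, 0, 0.6, 0, 0], [-100, 0, -5, 0, 0.6, 0, 0], [-110, 0, -5, 0, 0.6, 0, 0], [-120, 0, -5, 0, 0.6, 0, 0]]

```text
time: 38.48
position: [0.6277, -0.1989, 0.1637]
eef_rot: [[0.879, -0.476, 0.037], [-0.476, -0.879, -0.015], [0.04, -0.004, -0.999]]
ft_force: [4.4, -2.1, 29.6]
grip_width: -0.0001
```

```bash
python3 - <<'E'
from h import *
s=state()
p,d,m=snap('side','side2.png'); C=cloud(m,d,'side'); X=C[d>0]; l=np.c_[(X[:,:2]-C0)@CX,(X[:,:2]-C0)@CYv,X[:,2]]*1000
t=l[(abs(l[:,0])<170)&(abs(l[:,1]+110)<25)&(l[:,2]>125)]
for a in range(-70,150,20):
    w=t[(t[:,0]>=a)&(t[:,0]<a+20)]
    if len(w)>5: print(a,len(w),np.percentile(w[:,2],[5,50,95]).round(0))
E
```

```text
t38.5 w-0.1 F[ 4.4 -2.1 29.6] pos[ 0.6277 -0.1989  0.1637] case(81.6,0.2) J[-0.31  0.53  0.79  1.61 -0.4   1.14  0.07]
-30 34 [126. 141. 152.]
-10 49 [135. 220. 227.]
10 130 [152. 227. 235.]
30 113 [152. 238. 244.]
50 66 [126. 134. 143.]
70 93 [133. 143. 166.]
90 15 [139. 143. 149.]
```

The lid is now below 1 rad and the tip bears on its outer face at 30 N. I'll lift straight off and let it sink.

apply_moves:
  increments:
    - [[5, 0, -20, 0, -2, 0, 0], [10, 0, -50, 0, -2, 0, 0], [10, 0, -90, 0, -2, 0, 0], [10, 0, -120, 0, -2, 0, 0], [10, 0, -120, 0, -2, 0, 0], [10, 0, -120, 0, -2, 0, 0], [10, 0, -120, 0, -2, 0, 0], [10, 0, -120, 0, -2, 0, 0], [10, 0, -120, 0, -2, 0, 0], [10, 0, -120, 0, -2, 0, 0]]

```text
time: 39.37
position: [0.6242, -0.1965, 0.2715]
eef_rot: [[0.88, -0.475, -0.024], [-0.475, -0.88, 0.013], [-0.027, 0.0, -1.0]]
ft_force: [0.2, -0.1, -0.7]
grip_width: -0.0001
```

```bash
python3 - <<'E'
from h import *
s=state()
# compute move to a viewing pose in front of the latch
plan([('view',case(-.17,.03,.27),down(CY))])
E
```

```text
t39.4 w-0.1 F[ 0.2 -0.1 -0.7] pos[ 0.6242 -0.1965  0.2715] case(77.4,0.7) J[-0.29  0.49  0.81  1.41 -0.36  1.42  0.03]
view [-247.2, -29.4, 8.2] [0.01, 1.55, 0.02] rows>=6.0
```

apply_moves:
  increments:
    - [[-247, -29, 0, 0, 1.5, 0, 0], [-247, -29, 0, 0, 1.5, 0, 0], [-247, -29, 0, 0, 1.5, 0, 0], [-247, -29, 0, 0, 1.5, 0, 0], [-247, -29, 0, 0, 1.5, 0, 0], [-247, -29, 0, 0, 1.5, 0, 0], [-247, -29, 0, 0, 1.5, 0, 0], [-247, -29, 8, 0, 1.5, 0, 0], [-247, -29, 8, 0, 1.5, 0, 0], [-247, -29, 8, 0, 1.5, 0, 0]]

```text
time: 40.2
position: [0.4215, -0.0548, 0.2703]
eef_rot: [[0.879, -0.477, 0.0], [-0.477, -0.879, -0.002], [0.001, 0.002, -1.0]]
ft_force: [-0.8, -0.3, -0.5]
grip_width: -0.0
```

apply_moves:
  increments:
    - [[0, 0, 0, 0, 0, 0, 0], [0, 0, 0, 0, 0, 0, 0], [0, 0, 0, 0, 0, 0, 0], [0, 0, 0, 0, 0, 0, 0], [0, 0, 0, 0, 0, 0, 0], [0, 0, 0, 0, 0, 0, 0], [0, 0, 0, 0, 0, 0, 0], [0, 0, 0, 0, 0, 0, 0], [0, 0, 0, 0, 0, 0, 0], [0, 0, 0, 0, 0, 0, 0]]

```text
time: 41.03
position: [0.4212, -0.0539, 0.271]
eef_rot: [[0.88, -0.475, 0.002], [-0.475, -0.88, -0.0], [0.001, -0.001, -1.0]]
ft_force: [-0.5, -0.3, 0.1]
grip_width: -0.0
```

apply_moves:
  increments:
    - [[0, 0, 0, 0, 0, 0, 0], [0, 0, 0, 0, 0, 0, 0], [0, 0, 0, 0, 0, 0, 0], [0, 0, 0, 0, 0, 0, 0], [0, 0, 0, 0, 0, 0, 0], [0, 0, 0, 0, 0, 0, 0], [0, 0, 0, 0, 0, 0, 0], [0, 0, 0, 0, 0, 0, 0], [0, 0, 0, 0, 0, 0, 0], [0, 0, 0, 0, 0, 0, 0]]

```text
time: 41.87
position: [0.4212, -0.0539, 0.271]
eef_rot: [[0.88, -0.475, 0.002], [-0.475, -0.88, -0.0], [0.001, -0.0, -1.0]]
ft_force: [-0.2, -0.3, -0.1]
grip_width: -0.0002
```

```bash
cat >> h.py <<'E'
def latch(fn=None):
    """case-frame clouds of latch parts from the wrist camera"""
    p,d,m=snap('wrist',fn); C=wcloud(m,d); X=C[d>0]
    l=np.c_[(X[:,:2]-C0)@CX,(X[:,:2]-C0)@CYv,X[:,2]]*1000
    s=robot.sense(); L=(X-s['position'])@s['eef_rot']*1000
    fing=(L[:,2]<-20)&(L[:,2]>-200)&(np.hypot(L[:,0],L[:,1])<95)
    q=l[~fing&(l[:,0]<-60)&(l[:,0]>-140)&(abs(l[:,1])<26)&(l[:,2]>30)&(l[:,2]<175)]
    for a in range(30,175,8):
        w=q[(q[:,2]>=a)&(q[:,2]<a+8)]
        if len(w)>5: print(a,len(w),'x',np.percentile(w[:,0],[2,50,98]).round(0),'y',np.percentile(w[:,1],[2,98]).round(0))
    t=l[(abs(l[:,0])<50)&(abs(l[:,1])<125)&(l[:,2]>100)&(l[:,2]<260)&~fing]
    if len(t)>9: print('lid top',len(t),np.percentile(t[:,2],[2,50,98]).round(1))
    return p,l
E
python3 - <<'E'
from h import *
state(); latch('w11.png')
E
```

```text
t41.9 w-0.2 F[-0.2 -0.3 -0.1] pos[ 0.4212 -0.0539  0.271 ] case(-169.0,29.5) J[-0.84 -0.14  0.79  1.94  0.1   1.3  -0.58]
86 30 x [-74. -70. -60.] y [-15.  18.]
94 171 x [-76. -68. -60.] y [-17.  18.]
102 238 x [-86. -80. -63.] y [-18.  21.]
110 245 x [-97. -90. -84.] y [-19.  22.]
118 72 x [-105.  -96.  -88.] y [-20.  22.]
126 119 x [-113. -111.  -93.] y [-20.  22.]
134 38 x [-103. -100.  -97.] y [-21.  23.]
142 26 x [-113. -104. -102.] y [-20.  23.]
150 368 x [-114. -111. -106.] y [-21.  23.]
lid top 16532 [101.4 220.7 237.9]
```

View pics/w11.png

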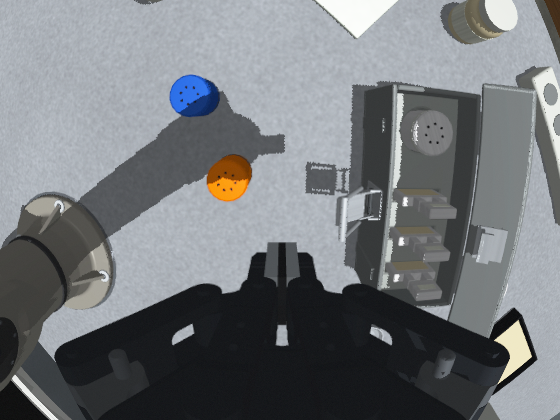

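The lid at (500,200) still seems well open and the cells and canister are visible in place. I'll measure the lid's angle.

```bash
cat >> h.py <<'E'
def lidang(cam='side'):
    p,d,m=snap(cam); C=(wcloud if cam=='wrist' else lambda m,d:cloud(m,d,'x'))(m,d); X=C[d>0]
    l=np.c_[(X[:,:2]-C0)@CX,(X[:,:2]-C0)@CYv,X[:,2]]*1000
    l=l[(abs(l[:,1])<128)&(l[:,0]>-90)&(l[:,0]<160)&(l[:,2]>125)]; best=[]
    for th in np.arange(0,1.9,.01):
        c,s=np.cos(th),np.sin(th); x=l[:,0]-56; z=l[:,2]-120
        u=x*c-z*s; w=x*s+z*c    # lid-shut frame
        best.append((((u>-110)&(u<-3)&(abs(w-48)<2)).sum()+((w>5)&(w<46)&(abs(u+112)<2)).sum(),th))
    b=sorted(best)[::-1][:3]; print(robot.sense()['time'],'lid angle',[(int(n),round(float(t),2)) for n,t in b])
E
python3 - <<'E'
from h import *
lidang('wrist'); lidang('side'); lidang('scene')
E
```

```text
41.9667 lid angle [(9739, 0.99), (9700, 0.98), (9452, 1.0)]
42.0167 lid angle [(75, 0.9), (73, 0.91), (73, 0.89)]
42.0667 lid angle [(3393, 1.01), (3382, 1.02), (3245, 1.0)]
```

The lid rests at about 1.0 rad, right at its balance point, so it needs a further push.

```bash
python3 - <<'E'
from h import *
D=down(CY)
plan([('over',case(.12,.0,.285),D),('down',case(.12,.0,.17),D),('push',case(.045,0,.17),D),('up',case(.045,0,.29),D),('front',case(-.17,.03,.29),D)])
E
```

```text
over [289.0, 29.6, -13.6] [-0.03, -0.09, 0.02] rows>=7.0
down [0.0, 0.0, 115.0] [0.0, 0.0, 0.0] rows>=2.8
push [-75.0, 0.0, 0.0] [0.0, 0.0, 0.0] rows>=1.8
up [0.0, 0.0, -120.0] [0.0, 0.0, 0.0] rows>=2.9
front [-215.0, -30.0, 0.0] [0.0, 0.0, 0.0] rows>=5.2
```

apply_moves:
  increments:
    - [[289, 30, -14, 0, 0, 0, 0], [289, 30, -14, 0, 0, 0, 0], [289, 30, -14, 0, 0, 0, 0], [289, 30, -14, 0, 0, 0, 0], [289, 30, -14, 0, 0, 0, 0], [289, 30, -14, 0, 0, 0, 0], [289, 30, -14, 0, 0, 0, 0], [289, 30, -14, 0, 0, 0, 0], [289, 30, -14, 0, 0, 0, 0]]

```text
time: 42.82
position: [0.6617, -0.2196, 0.2829]
eef_rot: [[0.879, -0.477, -0.002], [-0.477, -0.879, -0.002], [-0.001, 0.003, -1.0]]
ft_force: [-0.4, 0.5, -0.3]
grip_width: 0.0001
```

apply_moves:
  increments:
    - [[0, 0, 40, 0, 0, 0, 0], [0, 0, 80, 0, 0, 0, 0], [0, 0, 115, 0, 0, 0, 0], [-10, 0, 115, 0, 0, 0, 0], [-25, 0, 115, 0, 0, 0, 0], [-40, 0, 115, 0, 0, 0, 0], [-52, 0, 115, 0, 0, 0, 0], [-64, 0, 113, 0, 0, 0, 0], [-75, 0, 110, 0, 0, 0, 0], [-80, 0, 108, 0, 0, 0, 0]]

```text
time: 43.65
position: [0.5895, -0.1778, 0.1781]
eef_rot: [[0.88, -0.474, 0.002], [-0.474, -0.88, 0.002], [0.001, -0.003, -1.0]]
ft_force: [0.7, -0.6, -0.1]
grip_width: 0.0
```

apply_moves:
  increments:
    - [[0, 0, -30, 0, 0, 0, 0], [0, 0, -70, 0, 0, 0, 0], [0, 0, -110, 0, 0, 0, 0], [0, 0, -120, 0, 0, 0, 0], [0, 0, -120, 0, 0, 0, 0]]

```text
time: 44.07
position: [0.5923, -0.1806, 0.3018]
eef_rot: [[0.88, -0.475, 0.009], [-0.475, -0.88, -0.001], [0.009, -0.003, -1.0]]
ft_force: [-0.1, 0.1, 0.3]
grip_width: 0.0001
```

```bash
python3 - <<'E'
from h import *
state(); lidang('side'); lidang('scene')
D=down(CY); plan([('front',case(-.17,.03,.28),D)])
E
```

```text
t44.1 w0.1 F[-0.1  0.1  0.3] pos[ 0.5923 -0.1806  0.3018] case(41.7,-0.6) J[-0.46  0.41  0.97  1.49 -0.35  1.41  0.03]
44.1167 lid angle [(375, 0.67), (371, 0.66), (368, 0.69)]
44.1667 lid angle [(3060, 0.7), (3044, 0.71), (2939, 0.69)]
front [-209.3, -30.3, 17.0] [-0.08, -0.06, 0.05] rows>=5.1
```

Now 0.7 rad and sinking. I'll move to the front and wait.

apply_moves:
  increments:
    - [[-209, -30, 0, 0, 0, 0, 0], [-209, -30, 0, 0, 0, 0, 0], [-209, -30, 0, 0, 0, 0, 0], [-209, -30, 0, 0, 0, 0, 0], [-209, -30, 0, 0, 0, 0, 0], [-209, -30, 17, 0, 0, 0, 0], [-209, -30, 17, 0, 0, 0, 0], [-209, -30, 17, 0, 0, 0, 0], [-209, -30, 17, 0, 0, 0, 0], [-209, -30, 17, 0, 0, 0, 0]]

```text
time: 45.0
position: [0.4221, -0.055, 0.2799]
eef_rot: [[0.879, -0.478, 0.001], [-0.478, -0.879, -0.004], [0.002, 0.003, -1.0]]
ft_force: [0.0, 0.2, -0.7]
grip_width: -0.0
```

apply_moves:
  increments:
    - [[0, 0, 0, 0, 0, 0, 0], [0, 0, 0, 0, 0, 0, 0], [0, 0, 0, 0, 0, 0, 0], [0, 0, 0, 0, 0, 0, 0], [0, 0, 0, 0, 0, 0, 0], [0, 0, 0, 0, 0, 0, 0], [0, 0, 0, 0, 0, 0, 0], [0, 0, 0, 0, 0, 0, 0], [0, 0, 0, 0, 0, 0, 0], [0, 0, 0, 0, 0, 0, 0]]

```text
time: 45.83
position: [0.4212, -0.0539, 0.28]
eef_rot: [[0.88, -0.475, 0.002], [-0.475, -0.88, -0.0], [0.001, -0.001, -1.0]]
ft_force: [-0.3, 0.1, -0.7]
grip_width: -0.0001
```

apply_moves:
  increments:
    - [[0, 0, 0, 0, 0, 0, 0], [0, 0, 0, 0, 0, 0, 0], [0, 0, 0, 0, 0, 0, 0], [0, 0, 0, 0, 0, 0, 0], [0, 0, 0, 0, 0, 0, 0], [0, 0, 0, 0, 0, 0, 0], [0, 0, 0, 0, 0, 0, 0], [0, 0, 0, 0, 0, 0, 0], [0, 0, 0, 0, 0, 0, 0], [0, 0, 0, 0, 0, 0, 0]]

```text
time: 46.67
position: [0.4212, -0.0539, 0.28]
eef_rot: [[0.88, -0.475, 0.002], [-0.475, -0.88, -0.0], [0.001, -0.0, -1.0]]
ft_force: [-0.2, 0.2, 0.3]
grip_width: 0.0001
```

```bash
python3 - <<'E'
from h import *
state(); lidang('scene'); lidang('wrist'); latch()
D=down(CY); plan([('pre',case(-.16,0,.2),D),('pre2',case(-.16,0,.106),D),('push',case(-.09,0,.106),D)])
E
```

```text
t46.7 w0.1 F[-0.2  0.2  0.3] pos[ 0.4212 -0.0539  0.28  ] case(-169.0,29.5) J[-1.02 -0.19  0.93  1.93  0.16  1.33 -0.64]
46.7167 lid angle [(2539, 0.03), (2503, 0.02), (2446, 0.04)]
46.7667 lid angle [(19985, 0.01), (19055, 0.02), (18900, 0.0)]
86 23 x [-73. -70. -61.] y [-16.  18.]
94 168 x [-76. -68. -61.] y [-17.  18.]
102 235 x [-86. -81. -62.] y [-19.  21.]
110 243 x [-97. -90. -83.] y [-19.  22.]
118 73 x [-108.  -97.  -88.] y [-20.  22.]
126 172 x [-113. -110.  -61.] y [-19.  22.]
134 173 x [-103.  -68.  -60.] y [-20.  23.]
142 86 x [-110.  -70.  -68.] y [-20.  23.]
150 323 x [-114. -110. -106.] y [-21.  23.]
lid top 17246 [166.5 169.1 170.7]
pre [8.9, 29.5, 80.0] [-0.03, -0.09, 0.02] rows>=2.1
pre2 [0.0, 0.0, 94.0] [0.0, 0.0, 0.0] rows>=2.3
push [70.0, 0.0, 0.0] [0.0, 0.0, 0.0] rows>=1.7
```

The lid is shut at 0.00–0.02 rad, and the loop bar is at x ≈ −110, z ≈ 154 mm. Next I swing the loop back.

apply_moves:
  increments:
    - [[9, 29, 40, 0, 0, 0, 0], [9, 29, 80, 0, 0, 0, 0], [9, 29, 120, 0, 0, 0, 0], [9, 29, 155, 0, 0, 0, 0], [9, 29, 174, 0, 0, 0, 0], [9, 29, 174, 0, 0, 0, 0], [9, 29, 174, 0, 0, 0, 0]]

```text
time: 47.4
position: [0.4151, -0.0844, 0.1058]
eef_rot: [[0.879, -0.476, -0.001], [-0.476, -0.879, -0.003], [0.001, 0.003, -1.0]]
ft_force: [0.9, -0.7, -0.1]
grip_width: 0.0002
```

apply_moves:
  increments:
    - [[10, 0, 0, 0, 0, 0, 0], [20, 0, 0, 0, 0, 0, 0], [30, 0, 0, 0, 0, 0, 0], [38, 0, 0, 0, 0, 0, 0], [46, 0, 0, 0, 0, 0, 0], [53, 0, 0, 0, 0, 0, 0], [60, 0, 0, 0, 0, 0, 0], [66, 0, 0, 0, 0, 0, 0], [70, 0, 0, 0, 0, 0, 0], [70, 0, 0, 0, 0, 0, 0]]

```text
time: 48.23
position: [0.4783, -0.1175, 0.1066]
eef_rot: [[0.88, -0.475, 0.003], [-0.475, -0.88, -0.001], [0.003, -0.001, -1.0]]
ft_force: [-0.2, -0.6, -0.0]
grip_width: -0.0002
```

```bash
python3 - <<'E'
from h import *
state(); latch('w12.png')
p=cv2.imread('pics/w12.png'); cv2.imwrite('pics/w12c.png',p)
E
```

```text
t48.2 w-0.2 F[-0.2 -0.6 -0. ] pos[ 0.4783 -0.1175  0.1066] case(-88.6,0.7) J[-0.69  0.37  1.03  2.03 -0.39  0.95  0.04]
86 75 x [-77. -68. -60.] y [-14.  18.]
94 636 x [-86. -69. -62.] y [-16.  22.]
102 1239 x [-102.  -90.  -66.] y [-6. 22.]
110 1489 x [-119. -109.  -77.] y [-13.  22.]
118 310 x [-119. -117.  -72.] y [-13.  23.]
lid top 33473 [166.6 169.2 170.6]
```

apply_moves:
  increments:
    - [[-5, 0, -10, 0, 0, 0, 0], [-10, 0, -40, 0, 0, 0, 0], [-20, 0, -80, 0, 0, 0, 0], [-40, -20, -110, 0, 0, 0, 0], [-60, -40, -110, 0, 0, 0, 0], [-60, -40, -110, 0, 0, 0, 0], [-60, -40, -110, 0, 0, 0, 0]]

```text
time: 48.87
position: [0.443, -0.0495, 0.2161]
eef_rot: [[0.884, -0.468, 0.002], [-0.468, -0.884, 0.005], [-0.001, -0.005, -1.0]]
ft_force: [-0.1, -1.2, -0.3]
grip_width: -0.0002
```

```bash
python3 - <<'E'
from h import *
state(); p,l=latch('w13.png')
m=robot.camera_model('wrist'); u,v=proj(m,case(-.08,0,.12),'wrist'); u,v=int(u),int(v); print(u,v)
a=cv2.imread('pics/w13.png'); x0=max(0,u-70);y0=max(0,v-60); cv2.imwrite('pics/w13c.png',cv2.resize(a[y0:y0+120,x0:x0+140],None,fx=5,fy=5,interpolation=cv2.INTER_CUBIC))
E
```

```text
t48.9 w-0.2 F[-0.1 -1.2 -0.3] pos[ 0.443  -0.0495  0.2161] case(-152.0,43.7) J[-1.2  -0.03  1.22  1.99  0.03  1.16 -0.48]
86 47 x [-76. -67. -60.] y [-16.  18.]
94 317 x [-86. -69. -61.] y [-18.  22.]
102 669 x [-101.  -89.  -66.] y [-18.  22.]
110 588 x [-119. -108.  -77.] y [-19.  22.]
118 146 x [-119.  -76.  -71.] y [-20.  23.]
126 149 x [-73. -70. -60.] y [-21.  22.]
134 290 x [-71. -67. -60.] y [-20.  22.]
142 153 x [-71. -65. -61.] y [-20.  23.]
150 241 x [-64. -62. -60.] y [-21.  22.]
lid top 19651 [166.5 169.1 170.6]
359 240
```

View pics/w13c.png

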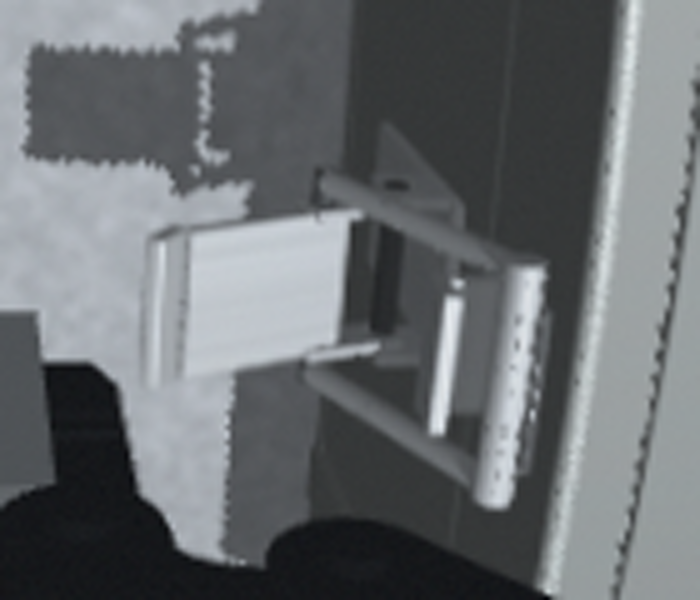

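The loop bar at (510,390) leans on the lid wall above the keeper lip (445,360), as intended. Next I check whether the arm can tilt so the fingers point at the case, for the lever press.

```bash
python3 - <<'E'
from h import *
plan([('tilt',case(-.12,.001,.2),down(CY,('y',40)))])
E
```

```text
tilt [30.8, 40.8, 15.7] [-0.22, 39.99, 0.2] rows>=5.6
```

apply_moves:
  increments:
    - [[31, 41, 16, 0, 40, 0, 0], [31, 41, 16, 0, 40, 0, 0], [31, 41, 16, 0, 40, 0, 0], [31, 41, 16, 0, 40, 0, 0], [31, 41, 16, 0, 40, 0, 0], [31, 41, 16, 0, 40, 0, 0], [31, 41, 16, 0, 40, 0, 0], [31, 41, 16, 0, 40, 0, 0], [31, 41, 16, 0, 40, 0, 0], [31, 41, 16, 0, 40, 0, 0]]

```text
time: 49.75
position: [0.4521, -0.1064, 0.2137]
eef_rot: [[0.678, -0.48, 0.556], [-0.375, -0.877, -0.299], [0.632, -0.006, -0.775]]
ft_force: [-0.9, -0.5, 0.1]
grip_width: -0.0001
```

```bash
cat >> h.py <<'E'
def tip(s):
    z=s['eef_rot'][:,2]; P=s['position']-.0365*z; q=P[:2]-C0
    zc=[z[:2]@CX,z[:2]@CYv,z[2]]; print('tip case (%.1f %.1f %.1f)'%(q@CX*1000,q@CYv*1000,P[2]*1000),'zaxis',np.round(zc,3))
E
python3 - <<'E'
from h import *
s=state(); tip(s); plan([('tilt',case(-.12,.001,.2),down(CY,('y',40)))])
E
```

```text
t49.8 w-0.1 F[-0.9 -0.5  0.1] pos[ 0.4521 -0.1064  0.2137] case(-116.9,-1.9) J[-0.07 -0.31 -0.1   2.44  0.73  0.57 -1.22]
tip case (-140.0 -2.0 242.0) zaxis [ 0.632  0.001 -0.775]
tilt [-11.1, -2.8, 8.7] [-0.07, 0.81, -0.43] rows>=0.3
```

The 40° tilt is reachable. Now I plan the tip path for the lever arc.

```bash
cat >> h.py <<'E'
def tippath(Ps,y=.001,a=40,s=None):
    s=s or robot.sense(); p,R=s['position'],s['eef_rot']; Q=down(CY,('y',a)); r=Ro.from_matrix(R.T@Q).as_rotvec(degrees=True)
    for x,z in Ps:
        q=case(x/1000,y,z/1000)+.0365*Q[:,2]; print((x,z),np.round(R.T@(q-p)*1000,1).tolist(),np.round(r,1).tolist())
E
python3 - <<'E'
from h import *
tippath([(-120,190),(-100,160),(-94,142),(-94,130)])
Q=down(CY,('y',40)); s=dict(position=case(-.094,.001,.130)+.0365*Q[:,2],eef_rot=Q); print()
tippath([(-94,126),(-97,117),(-99,108),(-98,100),(-97,93),(-98,82),(-100,71),(-99,64),(-98.7,57),(-91,54),(-83,52),(-80,52)],s=s)
E
```

```text
(-120, 190) [-16.9, -2.7, 53.0] [-0.1, 0.8, -0.4]
(-100, 160) [-20.4, -2.7, 88.8] [-0.1, 0.8, -0.4]
(-94, 142) [-27.1, -2.6, 106.6] [-0.1, 0.8, -0.4]
(-94, 130) [-34.7, -2.5, 115.9] [-0.1, 0.8, -0.4]

(-94, 126) [-2.6, 0.0, 3.1] [0.0, 0.0, 0.0]
(-97, 117) [-10.7, -0.0, 8.0] [0.0, 0.0, 0.0]
(-99, 108) [-18.0, 0.0, 13.6] [0.0, 0.0, 0.0]
(-98, 100) [-22.3, -0.0, 20.4] [0.0, 0.0, 0.0]
(-97, 93) [-26.1, -0.0, 26.4] [0.0, 0.0, 0.0]
(-98, 82) [-33.9, -0.0, 34.2] [0.0, 0.0, 0.0]
(-100, 71) [-42.5, -0.0, 41.3] [0.0, 0.0, 0.0]
(-99, 64) [-46.3, 0.0, 47.3] [0.0, 0.0, 0.0]
(-98.7, 57) [-50.5, -0.0, 52.9] [0.0, 0.0, 0.0]
(-91, 54) [-46.6, 0.0, 60.1] [0.0, 0.0, 0.0]
(-83, 52) [-41.7, 0.0, 66.8] [0.0, 0.0, 0.0]
(-80, 52) [-39.4, -0.0, 68.8] [0.0, 0.0, 0.0]
```

apply_moves:
  increments:
    - [[-17, -2.7, 25, 0, 0.8, -0.4, 0], [-17, -2.7, 53, 0, 0.8, -0.4, 0], [-19, -2.7, 70, 0, 0.8, -0.4, 0], [-20, -2.7, 89, 0, 0.8, -0.4, 0], [-27, -2.6, 106, 0, 0.8, -0.4, 0], [-31, -2.6, 111, 0, 0.8, -0.4, 0], [-35, -2.6, 116, 0, 0.8, -0.4, 0], [-35, -2.6, 116, 0, 0.8, -0.4, 0]]

```text
time: 50.42
position: [0.4876, -0.1297, 0.1386]
eef_rot: [[0.684, -0.485, 0.545], [-0.355, -0.874, -0.332], [0.637, 0.034, -0.77]]
ft_force: [0.1, -1.1, -1.6]
grip_width: -0.0001
```

```bash
python3 - <<'E'
from h import *
s=state(); tip(s); latch()
tippath([(-94,126),(-97,117),(-99,108),(-98,100),(-97,93),(-98,82)])
E
```

```text
t50.4 w-0.1 F[ 0.1 -1.1 -1.6] pos[ 0.4876 -0.1297  0.1386] case(-74.6,-5.5) J[ 1.11 -0.11 -1.16  2.46  1.12  0.32 -1.58]
tip case (-97.8 -4.3 166.7) zaxis [ 0.637 -0.033 -0.77 ]
86 58 x [-73. -67. -60.] y [-15.  18.]
94 638 x [-87. -70. -61.] y [-20.  21.]
102 1208 x [-101.  -89.  -67.] y [-20.  22.]
110 1271 x [-120. -108.  -76.] y [-20.  22.]
118 347 x [-119. -117.  -72.] y [-21.  23.]
126 263 x [-73. -70. -61.] y [-10.  23.]
134 533 x [-71. -70. -61.] y [-10.  23.]
142 376 x [-71. -64. -62.] y [-17.  23.]
150 578 x [-64. -62. -60.] y [-20.  22.]
lid top 20259 [166.9 169.2 170.1]
(-94, 126) [-19.3, -8.4, 31.5] [1.8, 0.8, 0.7]
(-97, 117) [-27.4, -8.6, 36.6] [1.8, 0.8, 0.7]
(-99, 108) [-34.6, -8.9, 42.3] [1.8, 0.8, 0.7]
(-98, 100) [-38.9, -9.1, 49.1] [1.8, 0.8, 0.7]
(-97, 93) [-42.5, -9.4, 55.2] [1.8, 0.8, 0.7]
(-98, 82) [-50.3, -9.7, 63.1] [1.8, 0.8, 0.7]
```

Joints 3, 4 and 6 are near their limits and the tip stopped at z = 167 mm, so 40° is too much here. I'll fit a simple reach model to choose a smaller tilt.

```bash
python3 - <<'E'
from h import *
from scipy.optimize import least_squares
D=np.array([(.2389,.6037,.1961,1.5379),(.5417,.2123,.3299,1.5073),(.532,-.1666,.3784,1.4719),(.6284,.1183,.2897,1.44),(.5638,.0963,.2433,1.69),(.5078,-.2413,.2041,1.75),(.5342,-.2012,.0848,1.86),(.4771,.039,.0017,2.13),(.7189,-.2476,.1395,1.29),(.4212,-.0539,.28,1.93),(.4783,-.1175,.1066,2.03),(.4737,.0413,.2435,1.88),(.4521,-.1064,.2137,2.44),(.4876,-.1297,.1386,2.46)])
Z=np.tile([0,0,-1.],(len(D),1)); Z[12]=[.556,-.299,-.775]; Z[13]=[.545,-.332,-.77]
def f(q):
    h,c,A,B=q; W=D[:,:3]-c*Z; return ((W[:,0]**2+W[:,1]**2+(W[:,2]-h)**2)-(A+B*np.cos(D[:,3])))*1000
r=least_squares(f,[.3,.25,.3,.2]); print(r.x,r.fun.round(1))
h,c,A,B=r.x
for a in (0,20,25,30,35,40):
    o=[]
    for P in [(-94,140),(-94,126),(-99,108),(-100,71),(-98,57),(-85,52)]:
        Q=down(CY,('y',a)); W=case(P[0]/1000,0,P[1]/1000)-(c-.0365)*Q[:,2]
        o.append(round(float(np.arccos(np.clip((W[:2]@W[:2]+(W[2]-h)**2-A)/B,-1,1))),2))
    print(a,o)
E
```

```text
[0.2269634  0.33737035 0.50340367 0.48903665] [-4.  -2.1 -2.   1.8  7.  -1.2  0.  -2.3  1.7  1.2  3.  -3.2  1.7 -1.7]
0 [2.04, 2.05, 2.08, 2.11, 2.11, 2.09]
20 [2.27, 2.28, 2.31, 2.34, 2.35, 2.32]
25 [2.33, 2.34, 2.37, 2.4, 2.4, 2.38]
30 [2.38, 2.4, 2.42, 2.45, 2.46, 2.44]
35 [2.44, 2.45, 2.48, 2.51, 2.51, 2.49]
40 [2.5, 2.51, 2.53, 2.56, 2.56, 2.54]
```

```bash
python3 - <<'E'
from h import *
tippath([(-105,175),(-98,150),(-95,135)],a=25)
E
```

```text
(-105, 175) [-6.3, -6.7, -14.5] [1.9, -14.2, 0.4]
(-98, 150) [-16.7, -7.6, 9.3] [1.9, -14.2, 0.4]
(-95, 135) [-23.9, -8.1, 22.8] [1.9, -14.2, 0.4]
```

apply_moves:
  increments:
    - [[-6, -7, -14, 2, -14, 0.4, 0], [-6, -7, -14, 2, -14, 0.4, 0], [-6, -7, -14, 2, -14, 0.4, 0], [-6, -7, -14, 2, -14, 0.4, 0], [-6, -7, -14, 2, -14, 0.4, 0], [-6, -7, -14, 2, -14, 0.4, 0], [-6, -7, -14, 2, -14, 0.4, 0], [-17, -8, 9, 2, -14, 0.4, 0], [-17, -8, 9, 2, -14, 0.4, 0], [-17, -8, 9, 2, -14, 0.4, 0]]

```text
time: 51.3
position: [0.4826, -0.1166, 0.1187]
eef_rot: [[0.799, -0.469, 0.377], [-0.423, -0.883, -0.202], [0.428, 0.002, -0.904]]
ft_force: [-0.2, 0.3, -0.1]
grip_width: -0.0
```

```bash
python3 - <<'E'
from h import *
s=state(); tip(s); tippath([(-95,135),(-92,122),(-97,113),(-100.6,104),(-102,94),(-102.5,85)],a=25)
E
```

```text
t51.3 w-0.0 F[-0.2  0.3 -0.1] pos[ 0.4826 -0.1166  0.1187] case(-85.2,3.6) J[ 0.89  0.01 -0.88  2.31  0.47  0.47 -0.86]
tip case (-100.8 3.6 151.6) zaxis [ 0.428  0.001 -0.904]
(-95, 135) [-2.1, 2.6, 17.5] [-0.1, -0.3, 0.5]
(-92, 122) [-4.9, 2.6, 30.6] [-0.1, -0.3, 0.5]
(-97, 113) [-13.3, 2.6, 36.6] [-0.1, -0.3, 0.5]
(-100.6, 104) [-20.4, 2.5, 43.2] [-0.1, -0.3, 0.5]
(-102, 94) [-25.9, 2.5, 51.6] [-0.1, -0.3, 0.5]
(-102.5, 85) [-30.2, 2.5, 59.5] [-0.1, -0.3, 0.5]
```

apply_moves:
  increments:
    - [[-2, 2.6, 9, 0, 0, 0, 0], [-2, 2.6, 17, 0, 0, 0, 0], [-4, 2.6, 24, 0, 0, 0, 0], [-5, 2.6, 30, 0, 0, 0, 0], [-9, 2.6, 33, 0, 0, 0, 0], [-13, 2.6, 36.5, 0, 0, 0, 0], [-17, 2.5, 40, 0, 0, 0, 0], [-20, 2.5, 43, 0, 0, 0, 0], [-20, 2.5, 43, 0, 0, 0, 0]]

```text
time: 52.05
position: [0.4838, -0.1194, 0.0737]
eef_rot: [[0.797, -0.469, 0.381], [-0.422, -0.883, -0.204], [0.432, 0.002, -0.902]]
ft_force: [0.8, 1.1, -0.5]
grip_width: -0.0001
```

```bash
python3 - <<'E'
from h import *
s=state(); tip(s); latch('w14.png'); tippath([(-100.6,104),(-102,94),(-102.5,85),(-104,78),(-104.6,72.6),(-102.5,66),(-100,60),(-97,56),(-93.6,53.5),(-85.4,51),(-82,51)],a=25)
E
```

```text
t52.0 w-0.1 F[ 0.8  1.1 -0.5] pos[ 0.4838 -0.1194  0.0737] case(-82.8,1.7) J[ 0.81  0.12 -0.84  2.36  0.82  0.42 -1.2 ]
tip case (-98.6 1.7 106.6) zaxis [ 0.432  0.001 -0.902]
86 158 x [-88. -69. -60.] y [-16.  22.]
94 652 x [-84. -69. -61.] y [-16.  18.]
102 51 x [-69. -64. -60.] y [-17.  18.]
lid top 18890 [167.  169.3 170. ]
(-100.6, 104) [-3.5, 0.8, 1.6] [-0.1, -0.6, 0.5]
(-102, 94) [-9.1, 0.7, 10.0] [-0.1, -0.6, 0.5]
(-102.5, 85) [-13.5, 0.7, 17.9] [-0.1, -0.6, 0.5]
(-104, 78) [-17.8, 0.7, 23.6] [-0.1, -0.6, 0.5]
(-104.6, 72.6) [-20.7, 0.7, 28.2] [-0.1, -0.6, 0.5]
(-102.5, 66) [-21.7, 0.7, 35.1] [-0.1, -0.6, 0.5]
(-100, 60) [-22.0, 0.7, 41.6] [-0.1, -0.6, 0.5]
(-97, 56) [-21.0, 0.7, 46.5] [-0.1, -0.6, 0.5]
(-93.6, 53.5) [-19.1, 0.7, 50.2] [-0.1, -0.6, 0.5]
(-85.4, 51) [-12.8, 0.8, 56.0] [-0.1, -0.6, 0.5]
(-82, 51) [-9.7, 0.8, 57.5] [-0.1, -0.6, 0.5]
```

```bash
python3 - <<'E'
from h import *
s=robot.sense()
z=np.load('pics/wrist.npz'); m=dict(mtx=z['mtx'],R=z['R'],t=z['t']); u,v=proj(m,case(-.075,0,.13),'wrist'); print(u,v)
C=wcloud(m,z['d']); X=C[z['d']>0]; l=np.c_[(X[:,:2]-C0)@CX,(X[:,:2]-C0)@CYv,X[:,2]]*1000
q=l[(l[:,0]<-58.5)&(l[:,0]>-80)&(abs(l[:,1])<30)&(l[:,2]>120)&(l[:,2]<170)]
for a in range(120,168,4):
    w=q[(q[:,2]>=a)&(q[:,2]<a+4)]
    if len(w)>3: print(a,len(w),np.percentile(w[:,0],[2,50,98]).round(0),np.percentile(w[:,1],[2,98]).round(0))
a=cv2.imread('pics/w14.png'); cv2.imwrite('pics/w14c.png',cv2.resize(a[100:320,180:460],None,fx=2.8,fy=2.7,interpolation=cv2.INTER_CUBIC))
E
```

```text
351.6256832079248 277.83412981490295
120 102 [-74. -73. -70.] [18. 23.]
124 88 [-72. -71. -68.] [18. 23.]
128 147 [-71. -69. -61.] [-2. 22.]
132 457 [-71. -68. -59.] [-6. 23.]
136 319 [-71. -70. -63.] [-1. 23.]
140 419 [-71. -68. -61.] [-2. 23.]
144 485 [-64. -63. -60.] [-4. 23.]
148 437 [-63. -61. -59.] [-5. 22.]
```

View pics/w14c.png

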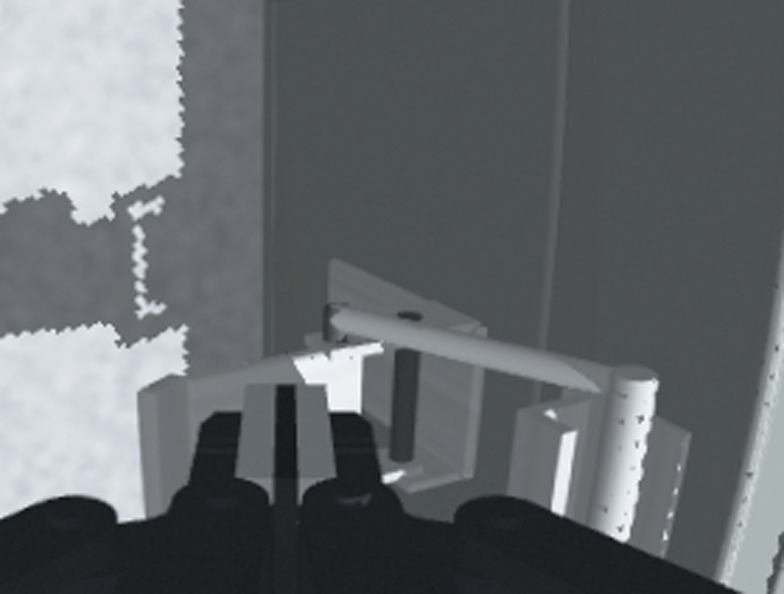

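The bar (630,450) is coming down between the lid wall and the keeper lip (560,470), and the lever is at about 90°. I'll keep pressing.

apply_moves:
  increments:
    - [[-3.5, 0.8, 2, 0, -0.6, 0, 0], [-6, 0.7, 6, 0, -0.6, 0, 0], [-9, 0.7, 10, 0, -0.6, 0, 0], [-11, 0.7, 14, 0, -0.6, 0, 0], [-13.5, 0.7, 18, 0, -0.6, 0, 0], [-17.5, 0.7, 23.5, 0, -0.6, 0, 0], [-20.5, 0.7, 28, 0, -0.6, 0, 0], [-20.5, 0.7, 28, 0, -0.6, 0, 0]]

```text
time: 52.77
position: [0.4781, -0.1169, 0.0391]
eef_rot: [[0.801, -0.469, 0.372], [-0.424, -0.883, -0.199], [0.422, 0.002, -0.907]]
ft_force: [-0.4, 0.6, 0.8]
grip_width: 0.0001
```

```bash
python3 - <<'E'
from h import *
s=state(); tip(s); tippath([(-104.6,72.6),(-102.5,66),(-100,60),(-97,56),(-93.6,53.5),(-89.5,52),(-85.4,51),(-82,51)],a=25)
p,l=latch(); q=l[(l[:,0]<-58.5)&(l[:,0]>-80)&(abs(l[:,1])<30)&(l[:,2]>120)&(l[:,2]<170)]
for a in range(128,168,4):
    w=q[(q[:,2]>=a)&(q[:,2]<a+4)]
    if len(w)>3: print(a,len(w),np.percentile(w[:,0],[2,50,98]).round(0),np.percentile(w[:,1],[2,98]).round(0))
E
```

```text
t52.8 w0.1 F[-0.4  0.6  0.8] pos[ 0.4781 -0.1169  0.0391] case(-89.0,1.2) J[ 0.72  0.2  -0.77  2.39  1.05  0.4  -1.44]
tip case (-104.4 1.1 72.2) zaxis [ 0.422  0.002 -0.907]
(-104.6, 72.6) [0.0, 0.2, -0.4] [-0.1, 0.0, 0.4]
(-102.5, 66) [-0.9, 0.2, 6.5] [-0.1, 0.0, 0.4]
(-100, 60) [-1.1, 0.2, 13.0] [-0.1, 0.0, 0.4]
(-97, 56) [-0.1, 0.2, 17.8] [-0.1, 0.0, 0.4]
(-93.6, 53.5) [1.9, 0.3, 21.5] [-0.1, 0.0, 0.4]
(-89.5, 52) [5.0, 0.3, 24.6] [-0.1, 0.0, 0.4]
(-85.4, 51) [8.3, 0.3, 27.3] [-0.1, 0.0, 0.4]
(-82, 51) [11.4, 0.3, 28.7] [-0.1, 0.0, 0.4]
lid top 5146 [167.1 169.3 169.7]
128 190 [-71. -65. -61.] [ 0. 23.]
132 514 [-71. -69. -60.] [-0. 22.]
136 585 [-71. -65. -60.] [ 0. 23.]
140 911 [-71. -63. -59.] [-4. 22.]
```

Bar top is at about 143 mm, so it's in the keeper. Now I close the lever over centre.

apply_moves:
  increments:
    - [[-0.5, 0, 4, 0, 0, 0, 0], [-1, 0, 8, 0, 0, 0, 0], [-1, 0, 13, 0, 0, 0, 0], [0, 0, 18, 0, 0, 0, 0], [2, 0, 21.5, 0, 0, 0, 0], [2, 0, 21.5, 0, 0, 0, 0]]

```text
time: 53.32
position: [0.4882, -0.1223, 0.0207]
eef_rot: [[0.801, -0.469, 0.372], [-0.425, -0.883, -0.199], [0.422, 0.001, -0.906]]
ft_force: [0.1, 0.1, -0.4]
grip_width: 0.0001
```

```bash
python3 - <<'E'
from h import *
s=state(); tip(s); tippath([(-93.6,53.5),(-89.5,52),(-85.4,51),(-82,51),(-79,51)],a=25); latch()
E
```

```text
t53.3 w0.1 F[ 0.1  0.1 -0.4] pos[ 0.4882 -0.1223  0.0207] case(-77.6,1.3) J[ 0.68  0.26 -0.72  2.38  1.19  0.4  -1.57]
tip case (-93.0 1.2 53.8) zaxis [ 0.422  0.002 -0.906]
(-93.6, 53.5) [-0.7, 0.3, 0.0] [-0.1, 0.0, 0.4]
(-89.5, 52) [2.4, 0.3, 3.1] [-0.1, 0.0, 0.4]
(-85.4, 51) [5.7, 0.3, 5.8] [-0.1, 0.0, 0.4]
(-82, 51) [8.8, 0.3, 7.2] [-0.1, 0.0, 0.4]
(-79, 51) [11.5, 0.4, 8.5] [-0.1, 0.0, 0.4]
lid top 1023 [167.2 169.3 169.5]
```

apply_moves:
  increments:
    - [[1.2, 0, 1.5, 0, 0, 0, 0], [2.4, 0, 3, 0, 0, 0, 0], [4, 0, 4.5, 0, 0, 0, 0], [5.7, 0, 6, 0, 0, 0, 0], [5.7, 0, 6, 0, 0, 0, 0]]

```text
time: 53.78
position: [0.4921, -0.1242, 0.0161]
eef_rot: [[0.803, -0.468, 0.369], [-0.424, -0.884, -0.197], [0.419, 0.002, -0.908]]
ft_force: [-6.8, 4.7, 2.9]
grip_width: -0.0
```

apply_moves:
  increments:
    - [[1, 0, 0.5, 0, 0, 0, 0], [2, 0, 1, 0, 0, 0, 0], [3, 0, 1.4, 0, 0, 0, 0], [3, 0, 1.4, 0, 0, 0, 0]]

```text
time: 54.12
position: [0.4916, -0.1242, 0.015]
eef_rot: [[0.806, -0.466, 0.366], [-0.422, -0.885, -0.197], [0.416, 0.004, -0.909]]
ft_force: [-24.4, 12.6, 14.6]
grip_width: -0.0
```

```bash
python3 - <<'E'
from h import *
s=state(); tip(s); tippath([(-79,51),(-76,51)],a=25); print(s['wrist_torque'])
E
```

```text
t54.1 w-0.0 F[-24.4  12.6  14.6] pos[ 0.4916 -0.1242  0.015 ] case(-73.7,1.1) J[ 0.68  0.28 -0.72  2.37  1.21  0.4  -1.57]
tip case (-88.9 1.1 48.2) zaxis [ 0.416  0.001 -0.909]
(-79, 51) [10.4, 0.3, 1.5] [-0.0, 0.4, 0.7]
(-76, 51) [13.2, 0.3, 2.8] [-0.0, 0.4, 0.7]
[ 0.64387677  1.46841861 -0.13924514]
```

The resistance is firm at 30 N, with the tip where a closed handle's lip should be. I'll back off and look.

apply_moves:
  increments:
    - [[-8, 0, -5, 0, 0, 0, 0], [-25, 0, -20, 0, 0, 0, 0], [-40, 0, -50, 0, 0, 0, 0], [-40, 0, -90, 0, 0, 0, 0], [-40, -20, -120, 0, 0, 0, 0], [-40, -40, -140, 0, -20, 0, 0], [-40, -40, -140, 0, -20, 0, 0], [-40, -40, -140, 0, -20, 0, 0]]

```text
time: 54.78
position: [0.4313, -0.0443, 0.13]
eef_rot: [[0.871, -0.47, 0.143], [-0.462, -0.883, -0.086], [0.166, 0.009, -0.986]]
ft_force: [1.2, -0.4, -1.1]
grip_width: 0.0002
```

```bash
python3 - <<'E'
from h import *
s=state(); p,l=latch('w15.png'); lidang('wrist')
m=robot.camera_model('wrist'); u,v=proj(m,case(-.07,0,.1),'wrist'); u,v=int(u),int(v); print(u,v)
a=cv2.imread('pics/w15.png'); x0=min(max(0,u-80),400);y0=min(max(0,v-60),300); cv2.imwrite('pics/w15c.png',cv2.resize(a[y0:y0+120,x0:x0+160],None,fx=5,fy=5,interpolation=cv2.INTER_CUBIC))
E
```

```text
t54.8 w0.2 F[ 1.2 -0.4 -1.1] pos[ 0.4313 -0.0443  0.13  ] case(-164.7,42.7) J[ 0.8   0.   -0.87  2.2   0.14  0.8  -0.65]
38 151 x [-86. -84. -81.] y [-13.  15.]
46 162 x [-83. -81. -79.] y [-14.  15.]
54 204 x [-81. -79. -77.] y [-14.  15.]
62 185 x [-78. -77. -75.] y [-14.  15.]
70 234 x [-77. -75. -71.] y [-14.  16.]
78 355 x [-75. -72. -66.] y [-20.  23.]
86 166 x [-74. -71. -67.] y [-20.  23.]
94 375 x [-72. -69. -61.] y [-20.  22.]
102 125 x [-70. -67. -61.] y [-20.  23.]
110 95 x [-67. -66. -63.] y [-21.  23.]
118 97 x [-66. -65. -63.] y [-21.  23.]
126 167 x [-71. -65. -62.] y [-20.  23.]
134 661 x [-71. -64. -60.] y [-17.  22.]
142 151 x [-71. -68. -60.] y [-13.  20.]
lid top 16410 [166.7 169.2 170.3]
54.8833 lid angle [(25840, 0.01), (25454, 0.0), (23679, 0.02)]
382 265
```

View pics/w15c.png

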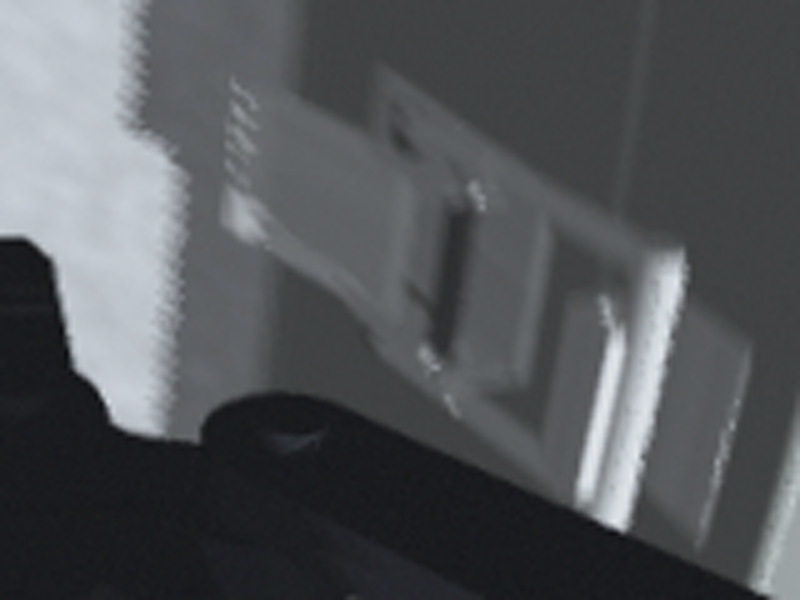

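The loop is hooked behind the lip at (620,400), but the handle is still about 16° off the case, at roughly 1.9 rad. The gripper's wide linkage probably met the lid or keeper. I'll turn the gripper 90° so the linkage spreads along the case front, then press again.

```bash
cat >> h.py <<'E'
def tp2(Ps,y=.001,a=28,s=None):
    s=s or robot.sense(); p,R=s['position'],s['eef_rot']; Q=down(CY+90,('x',-a)); r=Ro.from_matrix(R.T@Q).as_rotvec(degrees=True)
    for x,z in Ps:
        q=case(x/1000,y,z/1000)+.0365*Q[:,2]; print((x,z),np.round(R.T@(q-p)*1000,1).tolist(),np.round(r,1).tolist())
E
python3 - <<'E'
from h import *
D1=down(CY+45,('x',-5)); D2=down(CY+90,('x',-28))
plan([('up',case(-.17,.02,.17),D1),('turn',case(-.14,.001,.14)+.0365*D2[:,2],D2),('dn',case(-.125,.001,.057)+.0365*D2[:,2],D2)])
E
```

```text
up [-6.4, 24.8, -39.3] [-0.64, -7.57, -45.13] rows>=6.4
turn [19.9, 41.2, 66.1] [-21.8, 12.86, -43.43] rows>=7.0
dn [-0.0, -25.7, 80.3] [0.0, 0.0, 0.0] rows>=2.0
```

apply_moves:
  increments:
    - [[-6, 25, -39, -0.6, -7.6, -45, 0], [-6, 25, -39, -0.6, -7.6, -45, 0], [-6, 25, -39, -0.6, -7.6, -45, 0], [-6, 25, -39, -0.6, -7.6, -45, 0], [-6, 25, -39, -0.6, -7.6, -45, 0], [-6, 25, -39, -0.6, -7.6, -45, 0], [-6, 25, -39, -0.6, -7.6, -45, 0], [-6, 25, -39, -0.6, -7.6, -45, 0]]

```text
time: 55.55
position: [0.4096, -0.0628, 0.1646]
eef_rot: [[0.958, 0.286, 0.014], [0.286, -0.955, -0.085], [-0.011, 0.085, -0.996]]
ft_force: [0.1, 0.2, -0.8]
grip_width: 0.0001
```

apply_moves:
  increments:
    - [[0, 0, 0, -21.8, 12.9, -43.4, 0], [0, 0, 0, -21.8, 12.9, -43.4, 0], [0, 0, 0, -21.8, 12.9, -43.4, 0], [0, 0, 0, -21.8, 12.9, -43.4, 0], [0, 0, 0, -21.8, 12.9, -43.4, 0], [0, 0, 0, -21.8, 12.9, -43.4, 0], [0, 0, 0, -21.8, 12.9, -43.4, 0], [0, 0, 0, -21.8, 12.9, -43.4, 0], [0, 0, 0, -21.8, 12.9, -43.4, 0], [0, 0, 0, -21.8, 12.9, -43.4, 0]]

```text
time: 56.38
position: [0.4103, -0.0627, 0.1658]
eef_rot: [[0.48, 0.778, 0.405], [0.877, -0.424, -0.225], [-0.004, 0.463, -0.886]]
ft_force: [-0.4, 0.4, -0.2]
grip_width: 0.0
```

```bash
python3 - <<'E'
from h import *
s=state(); tip(s); tp2([(-140,140),(-125,100),(-120,57),(-105,57)])
E
```

```text
t56.4 w0.0 F[-0.4  0.4 -0.2] pos[ 0.4103 -0.0627  0.1658] case(-174.5,16.6) J[ 0.64 -0.31 -0.71  2.41  0.11  0.57  0.9 ]
tip case (-191.4 16.8 198.1) zaxis [ 0.463 -0.005 -0.886]
(-140, 140) [-15.1, 19.0, 75.4] [-0.4, 0.3, -0.2]
(-125, 100) [-14.9, 13.7, 117.8] [-0.4, 0.3, -0.2]
(-120, 57) [-14.7, -1.7, 158.2] [-0.4, 0.3, -0.2]
(-105, 57) [-14.7, 11.6, 165.2] [-0.4, 0.3, -0.2]
```

apply_moves:
  increments:
    - [[-15, 10, 35, 0, 0, 0, 0], [-15, 19, 75, 0, 0, 0, 0], [-15, 16, 95, 0, 0, 0, 0], [-15, 14, 118, 0, 0, 0, 0], [-15, 5, 140, 0, 0, 0, 0], [-15, -2, 158, 0, 0, 0, 0], [-15, -2, 158, 0, 0, 0, 0], [-15, -2, 158, 0, 0, 0, 0]]

```text
time: 57.05
position: [0.4668, -0.1101, 0.0229]
eef_rot: [[0.481, 0.778, 0.403], [0.877, -0.427, -0.221], [0.0, 0.46, -0.888]]
ft_force: [-0.3, -0.0, 0.1]
grip_width: 0.0002
```

```bash
python3 - <<'E'
from h import *
s=state(); tip(s); tp2([(-105,57),(-95,57),(-90,57),(-85,55.5),(-82,55),(-80,55),(-77,55)])
E
```

```text
t57.0 w0.2 F[-0.3 -0.   0.1] pos[ 0.4668 -0.1101  0.0229] case(-102.2,1.8) J[ 0.92  0.29 -1.05  2.45  1.4   0.51 -0.25]
tip case (-119.0 1.9 55.3) zaxis [ 0.46  -0.003 -0.888]
(-105, 57) [-0.7, 13.6, 4.9] [-0.6, 0.2, -0.3]
(-95, 57) [-0.6, 22.4, 9.5] [-0.6, 0.2, -0.3]
(-90, 57) [-0.6, 26.9, 11.8] [-0.6, 0.2, -0.3]
(-85, 55.5) [-0.6, 30.6, 15.5] [-0.6, 0.2, -0.3]
(-82, 55) [-0.5, 33.1, 17.3] [-0.6, 0.2, -0.3]
(-80, 55) [-0.5, 34.8, 18.2] [-0.6, 0.2, -0.3]
(-77, 55) [-0.5, 37.5, 19.6] [-0.6, 0.2, -0.3]
```

Reached. Now press, checking force along the way.

apply_moves:
  increments:
    - [[-0.6, 8, 3, 0, 0, 0, 0], [-0.6, 15, 6, 0, 0, 0, 0], [-0.6, 21, 9, 0, 0, 0, 0], [-0.6, 27, 12, 0, 0, 0, 0], [-0.6, 29, 14, 0, 0, 0, 0], [-0.6, 31, 15.5, 0, 0, 0, 0]]

```text
time: 57.55
position: [0.4966, -0.1283, 0.0259]
eef_rot: [[0.478, 0.779, 0.405], [0.878, -0.422, -0.226], [-0.005, 0.463, -0.886]]
ft_force: [-2.0, 0.3, 0.8]
grip_width: 0.0004
```

apply_moves:
  increments:
    - [[0, 1.2, 1, 0, 0, 0, 0], [0, 2.5, 2, 0, 0, 0, 0], [0, 3.5, 2.4, 0, 0, 0, 0], [0, 4.2, 2.7, 0, 0, 0, 0], [0, 4.2, 2.7, 0, 0, 0, 0]]

```text
time: 57.97
position: [0.4998, -0.1301, 0.0246]
eef_rot: [[0.478, 0.781, 0.403], [0.879, -0.421, -0.225], [-0.006, 0.462, -0.887]]
ft_force: [-0.7, 0.6, -0.8]
grip_width: 0.0
```

```bash
python3 - <<'E'
from h import *
s=state(); tip(s); tp2([(-80,55),(-77,55),(-75,55)]); latch()
E
```

```text
t58.0 w0.0 F[-0.7  0.6 -0.8] pos[ 0.4998 -0.1301  0.0246] case(-63.7,-0.1) J[ 0.92  0.35 -1.01  2.38  1.39  0.53 -0.16]
tip case (-80.5 0.1 57.0) zaxis [ 0.462 -0.006 -0.887]
(-80, 55) [1.1, -0.1, 2.0] [-0.5, 0.3, 0.0]
(-77, 55) [1.2, 2.5, 3.4] [-0.5, 0.3, 0.0]
(-75, 55) [1.2, 4.3, 4.3] [-0.5, 0.3, 0.0]
38 147 x [-76. -74. -72.] y [-15.  15.]
```

apply_moves:
  increments:
    - [[1, 1, 1, 0, 0, 0, 0], [1, 2.5, 2, 0, 0, 0, 0], [1, 4, 2.5, 0, 0, 0, 0], [1, 5, 3, 0, 0, 0, 0], [1, 5, 3, 0, 0, 0, 0]]

```text
time: 58.43
position: [0.5027, -0.1305, 0.0228]
eef_rot: [[0.477, 0.783, 0.4], [0.879, -0.421, -0.223], [-0.006, 0.458, -0.889]]
ft_force: [-11.7, 5.1, 7.8]
grip_width: -0.0001
```

```bash
python3 - <<'E'
from h import *
s=state(); tip(s); latch()
E
```

```text
t58.4 w-0.1 F[-11.7   5.1   7.8] pos[ 0.5027 -0.1305  0.0228] case(-61.0,0.9) J[ 0.92  0.36 -1.01  2.37  1.39  0.54 -0.15]
tip case (-77.7 1.1 55.3) zaxis [ 0.458 -0.006 -0.889]
38 79 x [-71. -70. -69.] y [-15.  15.]
```

Firm stop at 15 N with the lip flat against the case. I'll back off and verify.

apply_moves:
  increments:
    - [[0, -8, -4, 0, 0, 0, 0], [0, -25, -15, 0, 0, 0, 0], [0, -40, -40, 0, 0, 0, 0], [0, -60, -80, 0, 0, 0, 0], [0, -70, -120, 8, 0, 0, 0], [0, -70, -150, 15, 0, 0, 0], [0, -70, -150, 20, 0, 0, 0], [0, -70, -150, 20, 0, 0, 0], [0, -70, -150, 20, 0, 0, 0]]

```text
time: 59.23
position: [0.3958, -0.1005, 0.1004]
eef_rot: [[0.507, 0.84, 0.194], [0.859, -0.474, -0.194], [-0.071, 0.265, -0.962]]
ft_force: [-0.5, -0.7, -0.8]
grip_width: -0.0001
```

```bash
python3 - <<'E'
from h import *
s=state(); p,l=latch('w16.png'); lidang('wrist')
m=robot.camera_model('wrist'); print(proj(m,case(-.07,0,.1),'wrist'))
z=np.load('pics/scene.npz'); a,_,_=snap('scene','scene9.png')
u,v=map(int,proj(m,case(-.07,0,.1),'wrist')); w=cv2.imread('pics/w16.png'); x0=min(max(0,u-80),400);y0=min(max(0,v-60),300)
A=cv2.resize(w[y0:y0+120,x0:x0+160],(400,300),interpolation=cv2.INTER_CUBIC); B=cv2.resize(cv2.imread('pics/scene9.png')[100:400,100:500],(400,300))
cv2.imwrite('pics/fin.png',cv2.hconcat([A,B]))
E
```

```text
t59.2 w-0.1 F[-0.5 -0.7 -0.8] pos[ 0.3958 -0.1005  0.1004] case(-169.3,-23.5) J[ 1.29 -0.09 -1.26  2.34  0.17  0.63  0.95]
38 74 x [-72. -70. -68.] y [ 7. 15.]
46 13 x [-70. -69. -68.] y [10. 15.]
94 8 x [-67. -65. -64.] y [-22. -22.]
59.3333 lid angle [(0, 1.89), (0, 1.88), (0, 1.87)]
[313.16229529 328.44700993]
```

View pics/fin.png

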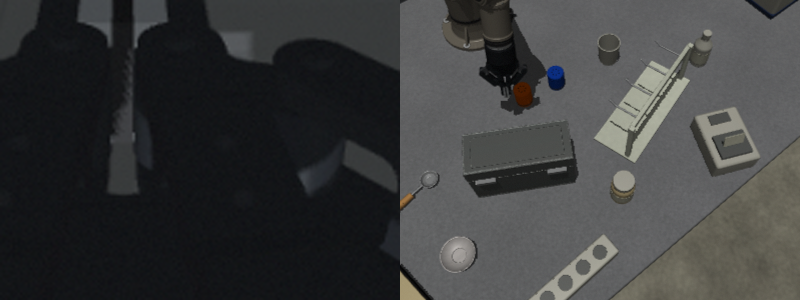

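The scene view shows the case shut, the rail empty, and the other things in place. The wrist view is blocked by the gripper, so I'll turn back to the earlier viewing pose and measure the latch properly.

```bash
python3 - <<'E'
from h import *
plan([('a',case(-.16,.0,.2),down(CY+45)),('b',case(-.152,.044,.22),down(CY))])
E
```

```text
a [16.2, 31.7, -94.3] [16.7, -2.12, 42.99] rows>=6.4
b [36.8, -25.5, -20.0] [0.0, 0.0, 45.0] rows>=6.3
```

apply_moves:
  increments:
    - [[16, 32, -94, 17, -2, 43, 0], [16, 32, -94, 17, -2, 43, 0], [16, 32, -94, 17, -2, 43, 0], [16, 32, -94, 17, -2, 43, 0], [16, 32, -94, 17, -2, 43, 0], [16, 32, -94, 17, -2, 43, 0], [16, 32, -94, 17, -2, 43, 0], [16, 32, -94, 17, -2, 43, 0]]

```text
time: 60.05
position: [0.4136, -0.0856, 0.197]
eef_rot: [[0.959, 0.284, -0.007], [0.284, -0.959, 0.01], [-0.004, -0.012, -1.0]]
ft_force: [-0.4, 0.2, -0.4]
grip_width: -0.0
```

apply_moves:
  increments:
    - [[37, -25, -20, 0, 0, 45, 0], [37, -25, -20, 0, 0, 45, 0], [37, -25, -20, 0, 0, 45, 0], [37, -25, -20, 0, 0, 45, 0], [37, -25, -20, 0, 0, 45, 0], [37, -25, -20, 0, 0, 45, 0], [37, -25, -20, 0, 0, 45, 0], [37, -25, -20, 0, 0, 45, 0], [37, -25, -20, 0, 0, 45, 0], [37, -25, -20, 0, 0, 45, 0]]

```text
time: 60.88
position: [0.442, -0.0493, 0.218]
eef_rot: [[0.882, -0.472, -0.006], [-0.472, -0.882, 0.008], [-0.009, -0.004, -1.0]]
ft_force: [0.5, 0.7, -1.2]
grip_width: 0.0
```

```bash
python3 - <<'E'
from h import *
s=state(); p,l=latch('w17.png'); lidang('wrist')
q=l[(l[:,0]<-58.5)&(l[:,0]>-95)&(abs(l[:,1])<13)&(l[:,2]>36)&(l[:,2]<80)]
print('handle fit x=a z+b',np.polyfit(q[:,2],q[:,0],1).round(3),len(q))
q=l[(l[:,0]<-58.2)&(l[:,0]>-80)&(abs(l[:,1])<25)&(l[:,2]>128)&(l[:,2]<170)]
for a in range(128,168,4):
    w=q[(q[:,2]>=a)&(q[:,2]<a+4)]
    if len(w)>3: print(a,len(w),np.percentile(w[:,0],[2,50,98]).round(0),np.percentile(w[:,1],[2,98]).round(0))
E
```

```text
t60.9 w0.0 F[ 0.5  0.7 -1.2] pos[ 0.442  -0.0493  0.218 ] case(-153.0,43.4) J[ 1.2   0.08 -1.22  1.94  0.08  1.18 -0.54]
38 86 x [-71. -70. -67.] y [-13.  15.]
46 41 x [-69. -69. -66.] y [-13.  15.]
54 44 x [-69. -69. -67.] y [-12.  16.]
62 38 x [-70. -70. -67.] y [-14.  15.]
70 49 x [-71. -70. -68.] y [-14.  16.]
78 120 x [-71. -68. -65.] y [-13.  23.]
86 62 x [-72. -68. -60.] y [-15.  23.]
94 243 x [-72. -67. -62.] y [-19.  22.]
102 52 x [-70. -66. -61.] y [-21.  23.]
110 32 x [-66. -65. -62.] y [-20.  23.]
118 23 x [-65. -64. -61.] y [18. 22.]
126 74 x [-71. -65. -61.] y [-20.  22.]
134 412 x [-70. -64. -60.] y [-20.  23.]
142 109 x [-71. -68. -60.] y [-19.  21.]
lid top 19809 [166.5 169.1 170.6]
60.9833 lid angle [(23441, 0.01), (22441, 0.0), (22074, 0.02)]
handle fit x=a z+b [ 1.0000e-03 -6.9412e+01] 222
128 21 [-70. -64. -62.] [-20.  22.]
132 95 [-71. -66. -62.] [-19.  22.]
136 132 [-71. -65. -60.] [-18.  23.]
140 409 [-70. -63. -59.] [-21.  22.]
```

The handle is vertical (slope 0.001, x = −69 mm), the bar sits in the keeper with its top at about 143 mm, and the lid reads 0.00–0.02 rad. Handing in.

```bash
python3 -c "
from plant import robot
print(robot.sign_off())"
```

```text
the job is handed in; nothing more can be done
None
```

The reference kit is packed, shut and latched, and I handed the job in at about 61 s. All three cells that were on the rail are in slots 0, 1 and 2, and the white canister is in the pocket.

**Last checks**
- **Cells and canister:** cell tops read 148–150 mm (150 expected) and the canister top 108 mm (109 expected). My depth readings run about 1 mm low, so both count as fully down. These were taken before the lid was shut.
- **Lid:** 0.00–0.02 rad.
- **Latch:** the loop's end bar is behind the keeper lip with its top at about 143 mm. The handle stands vertical along the case front.
- **Desk:** the last scene picture shows an empty rail and the jar, cup, dish, scoop, bottle and both coloured look-alikes where they were. I judged that by eye and did not measure it.

**What disagreed or failed on the way**
- **Fingertips:** they lie about 37 mm behind the reported TCP, so the first grasp closed on nothing. I corrected for this and moved nothing by it.
- **Lid:** the first push left it balanced near 1.0 rad, so it needed a second push.
- **Lever:** the first press stopped near 1.9 rad at about 31 N, probably because the gripper linkage met the lid or keeper. Turning the gripper 90° let the lever close fully.
- **Last close picture of the latch:** the gripper blocked it, so the final latch check rests on depth measurements.

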